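# Clear the bath surround onto the narrow ledge

### The job

Tidy the bath surround: lay the soap that was left on the black ledge flat on its sloping dish, long side along the lip; rest the razor by its handle in both forks of its stand; and stand every bottle and jar upright along the middle of the narrow ledge in neat single rows, all the tall bottles on the half of the ledge nearer the soap dish and all the low jars on the half nearer the razor stand, side by side with no more than about a finger or two's width (30 mm) between one and the next of its kind. Leave the pump dispenser, the mug and the flat tin where they are.

Things in the scene. Friction and masses are not known exactly. Their poses are not given: they have to be found in the camera images.
- ledge: Fixed black steel rack: narrow board 60 mm deep (x), 400 mm long (y), 8 mm thick, on three legs, open beneath. Origin at surface level under its middle; board top 70 mm up. A divider plate (4 mm thick, 45 mm high above the board) stands across the board at y = 0 and parts it into two halves. x points away from the robot, y to the robot's left, turned up to 0.12 rad.
- dish_pad: Sloping plate of the white soap dish, fixed: 80 mm up the slope (x: up and away from the robot, 0.35 rad above level), 104 mm across (y). Origin mid of its upper face, 40 mm above the surface; z square to it. Lip 6 mm thick, 9 mm high along the low edge (x = -40 to -34 mm). Left or right of the robot; the razor stand is on the other side. Turned up to 0.3 rad.
- cradle: Steel razor stand, fixed: base 100 x 70 x 8 mm, two posts at x = -30 and +30 mm, each topped by an open 90 degree V fork (8 mm thick along x, mouth 42 mm wide across y; bottom of the V 50 mm, tips about 71 mm above the surface). Origin at surface level under its middle; x points away from the robot, turned up to 0.3 rad.
- cradle_seat (a point): Point midway between the two V forks, 61.3 mm above the surface, where the centre line of the razor's handle comes to lie.
- soap: Bar of cream-coloured soap, 48 (its x) x 75 (its y) x 26 mm (its z), 110 g; origin at the centre of its underside. Starts lying on the narrow ledge, long side along it. Its two broad faces are alike.
- razor: Safety razor lying flat on the surface: black round handle, 16 mm diameter, along its x axis from x = -68 to +42 mm; steel head at the +x end, 14 x 40 x 16 mm (x, y, z) about x = +49 mm. Origin at the underside, 8 mm below the handle's centre line, near the balance point. 50 g.
- razor_mid (a point): Point on the centre line of the razor's handle, right above the razor's origin: the balance point.
- bottle1: Tall toiletry bottle (white, white cap, paper label): straight round body 48 mm diameter up to 96 mm height, then a shoulder and a cap of 26 mm diameter; 130 mm high in all, 180 g or so. Origin at the centre of its underside, z up. Stands on the surface between robot and ledge. May be absent.
- bottle2: Tall toiletry bottle (amber, black cap, paper label): straight round body 48 mm diameter up to 96 mm height, then a shoulder and a cap of 26 mm diameter; 124 mm high in all, 180 g or so. Origin at the centre of its underside, z up. Stands on the surface between robot and ledge. May be absent.
- bottle3: Tall toiletry bottle (white, grey cap and label): straight round body 48 mm diameter up to 96 mm height, then a shoulder and a cap of 26 mm diameter; 127 mm high in all, 180 g or so. Origin at the centre of its underside, z up. Stands on the surface between robot and ledge. May be absent.
- jar1: Low cream jar (white, white lid): round, 50 mm diameter, 55 mm high, 120 g or so. Origin at the centre of its underside, z up. Stands on the surface between robot and ledge. May be absent.
- jar2: Low cream jar (amber, black lid): round, 50 mm diameter, 60 mm high, 120 g or so. Origin at the centre of its underside, z up. Stands on the surface between robot and ledge. May be absent.
- jar3: Low cream jar (white, metal lid): round, 50 mm diameter, 50 mm high, 120 g or so. Origin at the centre of its underside, z up. Stands on the surface between robot and ledge. May be absent.
- pump: Bystander: white pump dispenser, 64 mm diameter, 140 mm high, beyond the ledge. Origin at the centre of its underside.
- mug: Bystander: white mug with a toothbrush, 72 mm diameter, 90 mm high (brush to 185 mm), beyond the ledge. Origin at the centre of its underside.
- tin: Bystander: flat aluminium tin, 70 mm diameter, 30 mm high, near the robot's right. Origin at the centre of its underside.

How it is judged:
By the outcome, as a careful person would: the job done as asked, in the order asked, and still so for the second after the job is handed in, with the robot touching nothing.
Of bottle1, bottle2, bottle3, jar1, jar2, jar3 only 4 to 6 are there at a start; the rules pass over those that are not, and their reading is None.
At some moment in a run one of soap, razor may be knocked a few centimetres aside while the robot is not near it.
It also fails if it takes over 210 s, if anything falls off the work surface, if the arm or the gripper's body presses on something with over 40 N, if the wrist force passes 120 N, or if a joint passes its speed limit or range.

### The arm

A 6-joint arm with a two-finger parallel gripper is mounted at the origin on the work surface. World frame = base frame: x ahead of the robot, y to its left, z up, the work surface at z = 0. Lengths are in m, angles in rad, forces in N, time in s.
With the tool pointing down it reaches from about 0.275 to 0.825 m from the base axis. Payload 5.2 kg.
Tool frame: the origin (TCP) lies at the very end of the fingers, on their centre line; the grasp point (between the pads) lies 19 mm behind it; z points along the fingers, y is the line along which they close (so a half turn about z gives the same grasp; the last joint's range is limited). The gripper opens to 93 mm and grips with 3 to 60 N. Pads are 15 mm wide; open, the fingers measure 128 mm over their backs; the gripper's body (75 mm by 188 mm) begins 65 mm behind the grasp point.
Start: joints at [1.094, 0.259, 1.535, -0, 1.348, -0.203], TCP at [0.149, 0.53, 0.219] pointing down, gripper open.
Joint ranges: [-3.14, 3.14], [-0.91, 2.08], [0.19, 2.58], [-1.22, 4.36], [0.22, 2.71], [-3.12, 3.12]. Speed limits (rad/s): [2.57, 2.57, 3.14, 3.14, 3.14, 3.14].

### API

Orientations are given as a unit quaternion [w, x, y, z].
In Python, from station import * gives the robot as it stands.
- The arm moves only by the tool step_arm, never from a script. Its argument "moves" is a list of rows, each an object with "gripper": the opening, from 0 (shut) to 1 (fully open); "translation": the shift along the tool's x, y, z normalised to -1 to 1, where 1 is 150 mm, a list of three; "twist": the turn, a rotation vector about the tool's x, y, z normalised to -1 to 1, where 1 is 360 degrees, a list of three. In form: [{"gripper": gripper, "translation": [tx, ty, tz], "twist": [ax, ay, az]}, ...]. A call has 1 to 8 rows; each row is the pose to reach, as a shift and turn from the pose commanded when the call began, along the tool's axes at that moment, turning the shorter way round; what a row does not reach only later rows make up. A row lasts 1/8 s, in which the tool goes at most 62.5 mm and 10.7 degrees, less where a joint would pass 70% of its speed; a pose out of reach is approached as far as the arm can. A call with a number of a shift or a turn outside -1 to 1 is refused whole. A call with a gripper value outside its range is refused whole. The fingers move at their own pace and stop on an object; "grip_force" is the grip in N (left out, the last holds). Time passes only in rows, so rows that repeat a pose let the fingers close. It gives the time, the measured TCP pose, the force, the opening and the grip force at its end, in the units of the state.
- read_state(): the state, without advancing time (a new reading comes with each control period).
- snapshot(name): name is "side" or "top" or "wrist"; returns the picture (420x560x3 uint8, blue, green, red); there is no depth.
- get_calibration(name): a dict with "K" (3x3 intrinsics, pixels), "R" (3x3) and "t" (3): a world point X has camera coordinates R X + t; the wrist camera has in their place "mount" (4x4, takes a point from camera to tool coordinates, whose origin is the TCP and whose axes are the flange's). Camera axes: x right, y down, z forward; pixel columns grow to the right and rows downward; lengths in m; the calibration is good to about 2 mm. A picture is of the moment at which its call begins: read the wrist's pose just before it. get_calibration takes no time and is no camera call.
- hand_in(): hands the job in; it is judged then, once.
The state is a dict: "clock": time; "joint_pos": joint angles; "dq": joint speeds; "joint_efforts": joint torques, N m; "tool_pos": TCP position; "tcp_rot": TCP orientation; "force": force on the tool from outside, world axes, zero at the start; "moment": the same for the moment, N m; "opening": opening from 0.0 (shut) to 1.0 (fully open); "finger_force": force on a finger pad.
Only numpy, scipy, OpenCV 4.12 (cv2) and the standard library are available. Lean on these libraries where they do the work, as an engineer would, in place of code of your own. Each camera call takes 0.05 s, during which the arm holds its last target. There are 200 camera calls.

## Working session

There is one attempt and no reset: what is moved stays moved. The work goes in short steps, Python scripts to look and compute and a tool call to move; the robot and the scene stay as the last step left them, time stands still between calls to the robot, and variables do not carry over. Pictures are saved under pics/ and viewed, at most 14 in all, crops included, and the job is handed in when it is done.

Besides the shell and the picture viewer there is one more tool, called after ">>>" by a JSON object that holds its "api" and its "payload". step_arm: Moves the arm, as the interface text tells. Its arguments: {"type":"object","properties":{"moves":{"type":"array"},"grip_force":{"type":"number"}},"required":["moves"]}

```bash
mkdir -p pics && ls
python3 - <<'E'
from station import *
import cv2, numpy as np
np.set_printoptions(precision=4,suppress=True)
print(read_state())
for n in("side","top","wrist"): print(n,get_calibration(n))
a=snapshot("side");b=snapshot("top")
cv2.imwrite("pics/side0.png",a);cv2.imwrite("pics/top0.png",b)
E
```

```text
pics
{'clock': 0.0, 'joint_pos': array([ 1.0942,  0.2594,  1.5361, -0.    ,  1.348 , -0.2028]), 'dq': array([-0.0007, -0.0008, -0.0009,  0.0009,  0.0007, -0.0005]), 'joint_efforts': array([ -0.0003, -43.7319, -28.3989,   0.072 ,   0.0414,  -0.0001]), 'tool_pos': array([0.1484, 0.529 , 0.2178]), 'tcp_rot': array([-0.0003,  0.1365,  0.9906, -0.0009]), 'force': array([ 0.755 , -0.1965, -0.3844]), 'moment': array([-0.0204,  0.0096,  0.0015]), 'finger_force': 0.0, 'opening': 1.0012457357482498}
side {'K': array([[544.7078,   0.    , 278.6112],
       [  0.    , 544.7078, 206.4952],
       [  0.    ,   0.    ,   1.    ]]), 'R': array([[ 0.9674, -0.2532, -0.0065],
       [-0.1667, -0.6173, -0.7689],
       [ 0.1907,  0.7449, -0.6394]]), 't': array([-0.5281,  0.1671,  1.3077])}
top {'K': array([[503.544 ,   0.    , 285.4343],
       [  0.    , 503.544 , 208.0729],
       [  0.    ,   0.    ,   1.    ]]), 'R': array([[-0.0036, -0.9999,  0.013 ],
       [-0.9889,  0.0016, -0.1488],
       [ 0.1487, -0.0133, -0.9888]]), 't': array([-0.0069,  0.5608,  1.0506])}
wrist {'K': array([[304.8769,   0.    , 283.3607],
       [  0.    , 304.8769, 209.0137],
       [  0.    ,   0.    ,   1.    ]]), 'mount': array([[ 0.0013, -0.9681, -0.2506,  0.0707],
       [ 1.    ,  0.0016, -0.0007,  0.0006],
       [ 0.001 , -0.2506,  0.9681, -0.167 ],
       [ 0.    ,  0.    ,  0.    ,  1.    ]])}
```

View pics/top0.png

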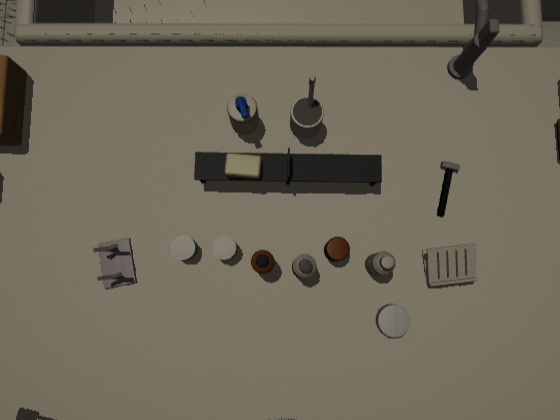

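View pics/side0.png

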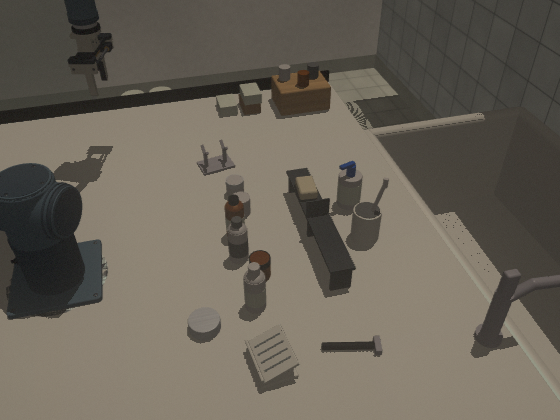

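The top view shows all six containers: white bottle (383,263), amber jar (337,249), grey-cap bottle (304,266), amber bottle (262,261) and white jars at (225,249) and (183,248). The ledge centre is near (289,167) with soap at (243,166), the razor is at (447,188), the dish at (452,264) and the stand at (116,263). Next I'll enlarge it for measuring.

```bash
cat > lib.py <<'E'
import numpy as np, cv2
from scipy.spatial.transform import Rotation as Ro
from station import *
np.set_printoptions(precision=4,suppress=True)
def cam(n):
    c=get_calibration(n)
    if n!="wrist": return c["K"],c["R"],c["t"]
    s=read_state(); T=np.eye(4); T[:3,:3]=rot(s).as_matrix(); T[:3,3]=s["tool_pos"]
    M=np.linalg.inv(T@c["mount"]); return c["K"],M[:3,:3],M[:3,3]
def rot(s): return Ro.from_quat(np.roll(s["tcp_rot"],-1))
def ray(C,px,z):
    """pixel(s) -> world points on plane z"""
    K,R,t=C; px=np.atleast_2d(px).astype(float); o=-R.T@t
    d=np.c_[px,np.ones(len(px))]@np.linalg.inv(K).T@R
    return o+d*((z-o[2])/d[:,2])[:,None]
def proj(C,X):
    K,R,t=C; p=(np.atleast_2d(X)@R.T+t)@K.T; return p[:,:2]/p[:,2:]
def go(p,yaw,tilt=0,n=1):
    """moves needed from measured pose to TCP p, tool y at angle yaw in plan, tilted about tool y by tilt"""
    s=read_state(); R0=rot(s)
    y=np.array([np.cos(yaw),np.sin(yaw),0]); z=np.array([0,0,-1.]); x=np.cross(y,z)
    R1=Ro.from_matrix(np.c_[x,y,z])*Ro.from_rotvec([0,tilt,0])
    d=R0.inv().apply(np.array(p)-s["tool_pos"])/.15
    w=(R0.inv()*R1).as_rotvec()/(2*np.pi)
    print("T",d.round(3),"W",w.round(4),"rows>=",round(max(np.linalg.norm(d)*150/62.5,np.linalg.norm(w)*360/10.7),1))
E
python3 - <<'E'
from lib import *
a=cv2.imread("pics/top0.png")[90:340,80:490]
a=cv2.resize(a,None,fx=1.95,fy=1.95,interpolation=cv2.INTER_CUBIC)
a=np.clip(255*(a/255.)**.6,0,255).astype(np.uint8)
cv2.imwrite("pics/top0z.png",a)
E
```

```text
(no output)
```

View pics/top0z.png

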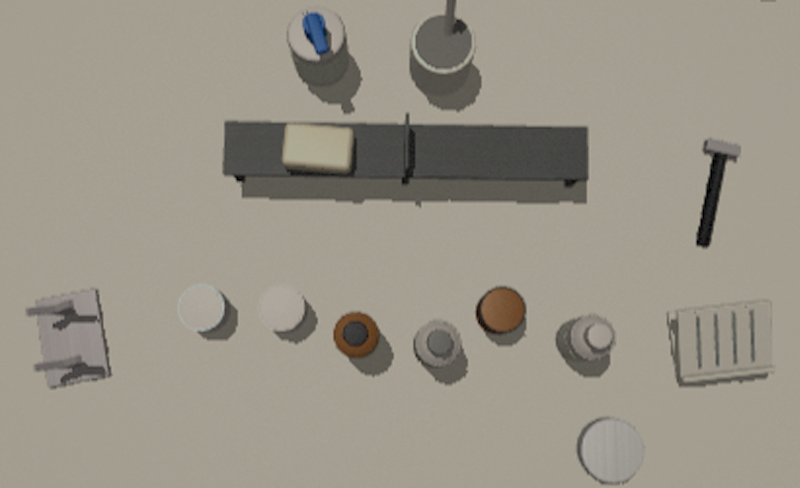

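Zoomed view (1.95x from (80,90)): the ledge corners, soap, cap centres, razor ends, dish corners and stand base can all be picked out. I'll turn these into positions and check them against the given sizes.

Run:
```python
from lib import *
C=cam("top"); P=lambda l,z: ray(C,np.atleast_2d(l)/1.95+[80,90],z)
def rect(n,l,z):
    q=P(l,z)[:,:2]; e=np.roll(q,-1,0)-q
    print(n,"c",q.mean(0),"sides",np.linalg.norm(e,axis=1),"ang",np.degrees(np.arctan2(e[:,1],e[:,0])))
rect("ledge",[(224,121),(587,127),(588,180),(223,175)],.07)
rect("soap",[(286,124),(353,128),(350,172),(284,168)],.096)
rect("cradbase",[(37,302),(96,289),(110,375),(52,387)],.008)
q=P([(27,311),(35,366)],.071);r=P([(75,305),(80,361)],.071);print("forks",q,r,(q+r).mean(0)/2)
up=P([(677,310),(770,301)],.0537); lo=P([(678,377),(775,368)],.033)
print("dish",up,lo,np.degrees(np.arctan2(*(up[1]-up[0])[1::-1])))
for n,p,z in [("b1",(599,335),.13),("b2",(356,333),.124),("b3",(440,341),.127),("j2",(502,309),.06),("jL",(203,307),.05),("jR",(282,308),.055),("tin",(611,450),.03),("pump",(317,34),.14),("mug",(444,42),.09),("rz tail",(703,244),.008),("rz head",(722,149),.012)]: print(n,P(p,z))
```

```text
ledge c [ 0.6449 -0.0141] sides [0.4001 0.0596 0.399  0.0606] ang [-90.9819 179.2286  89.1491   0.2967]
soap c [0.6419 0.0801] sides [0.072  0.0483 0.0704 0.0482] ang [-93.5226 176.4135  86.4137  -1.7394]
cradbase c [0.444  0.3591] sides [0.0674 0.0985 0.0653 0.0973] ang [ -77.5152 -168.4639  101.5107   12.7756]
forks [[0.4702 0.39   0.071 ]
 [0.4121 0.3786 0.071 ]] [[0.4764 0.3394 0.071 ]
 [0.4172 0.3315 0.071 ]] [0.444  0.3599 0.071 ]
dish [[ 0.4706 -0.3096  0.0537]
 [ 0.4801 -0.4122  0.0537]] [[ 0.3982 -0.3135  0.033 ]
 [ 0.4077 -0.4214  0.033 ]] -84.67360955621213
b1 [[ 0.4404 -0.2069  0.13  ]]
b2 [[0.4434 0.0382 0.124 ]]
b3 [[ 0.435  -0.0466  0.127 ]]
j2 [[ 0.4717 -0.1176  0.06  ]]
jL [[0.4754 0.2072 0.05  ]]
jR [[0.4738 0.1208 0.055 ]]
tin [[ 0.3197 -0.2373  0.03  ]]
pump [[0.753  0.0793 0.14  ]]
mug [[ 0.7621 -0.056   0.09  ]]
rz tail [[ 0.5494 -0.3566  0.008 ]]
rz head [[ 0.6603 -0.383   0.012 ]]
```

The sizes match the spec (ledge 400x60, soap 72x48, stand base about 98x67, razor 114 of 117). Now I move towards the soap.

>>> {"api": "step_arm", "payload": {"moves": [{"gripper":1,"translation":[-0.99,-0.5,0],"twist":[0,0,-0.034]},{"gripper":1,"translation":[-0.99,-0.5,0],"twist":[0,0,-0.034]},{"gripper":1,"translation":[-0.99,-0.5,0],"twist":[0,0,-0.034]}], "grip_force": 20}}

```text
clock: 0.48
tool_pos: [0.2724, 0.4155, 0.2183]
tcp_rot: [-0.0, 0.03, 1.0, -0.0]
force: [0.5, 0.1, -0.5]
opening: 0.999
finger_force: 0.0
```

```bash
python3 -c "
from lib import *
s=read_state();print(s['clock'],s['tool_pos'],s['tcp_rot'],s['joint_pos']);go((.642,.08,.2),np.radians(86.5))"
```

```text
0.475 [0.2724 0.4155 0.2183] [-0.0001  0.0299  0.9996 -0.0004] [ 0.7659  0.1634  1.6578 -0.0004  1.3211 -0.7451]
T [-2.593 -2.085  0.123] W [-0.0001 -0.      0.0002] rows>= 8.0
```

>>> {"api": "step_arm", "payload": {"moves": [{"gripper":1,"translation":[-0.87,-0.7,0],"twist":[0,0,0]},{"gripper":1,"translation":[-0.87,-0.7,0],"twist":[0,0,0]},{"gripper":1,"translation":[-0.87,-0.7,0],"twist":[0,0,0]}]}}

```text
clock: 0.85
tool_pos: [0.3968, 0.3025, 0.2184]
tcp_rot: [-0.0, 0.031, 1.0, -0.0]
force: [0.4, 0.8, 0.3]
opening: 1.001
finger_force: 0.0
```

>>> {"api": "step_arm", "payload": {"moves": [{"gripper":1,"translation":[-0.87,-0.7,0],"twist":[0,0,0]},{"gripper":1,"translation":[-0.87,-0.7,0],"twist":[0,0,0]},{"gripper":1,"translation":[-0.87,-0.7,0],"twist":[0,0,0]}]}}

```text
clock: 1.23
tool_pos: [0.5208, 0.1896, 0.2182]
tcp_rot: [-0.0, 0.031, 1.0, -0.0]
force: [-0.2, 0.1, 0.2]
opening: 1.0
finger_force: 0.0
```

>>> {"api": "step_arm", "payload": {"moves": [{"gripper":1,"translation":[-0.86,-0.68,0.1],"twist":[0,0,0]},{"gripper":1,"translation":[-0.86,-0.68,0.1],"twist":[0,0,0]},{"gripper":1,"translation":[-0.86,-0.68,0.1],"twist":[0,0,0]},{"gripper":1,"translation":[-0.86,-0.68,0.1],"twist":[0,0,0]}]}}

```text
clock: 1.72
tool_pos: [0.6431, 0.0796, 0.2017]
tcp_rot: [-0.001, 0.032, 0.999, -0.0]
force: [-1.2, 0.6, -0.5]
opening: 0.999
finger_force: 0.0
```

Run:
```python
from lib import *
C=cam("wrist"); im=snapshot("wrist"); cv2.imwrite("pics/w1.png",im)
s=read_state();print(s['clock'],s['tool_pos'])
a=cam("wrist")
g=[(.642,.08)]
print("pred soap centre px",proj(C,[.642,.08,.096]))
# soap: bright blob near prediction
p=proj(C,[.642,.08,.096])[0].astype(int)
hsv=cv2.cvtColor(im,cv2.COLOR_BGR2HSV); print(hsv[p[1],p[0]], im.shape)
m=(np.abs(im.astype(int)-im[p[1],p[0]]).max(2)<30).astype(np.uint8)
n,l=cv2.connectedComponents(m); b=(l==l[p[1],p[0]]).astype(np.uint8)
c=max(cv2.findContours(b,0,2)[0],key=cv2.contourArea)[:,0]
w=ray(C,c,.096)[:,:2]; print(cv2.minAreaRect((w*1000).astype(np.float32)))
t=snapshot("top"); cv2.imwrite("pics/top1.png",t)
```

```text
1.775 [0.6419 0.0813 0.2023]
pred soap centre px [[283.0475 208.0583]]
[ 21  75 227] (420, 560, 3)
((603.2086181640625, 175.93392944335938), (342.40582275390625, 248.11822509765625), 86.46852111816406)
```

View pics/w1.png

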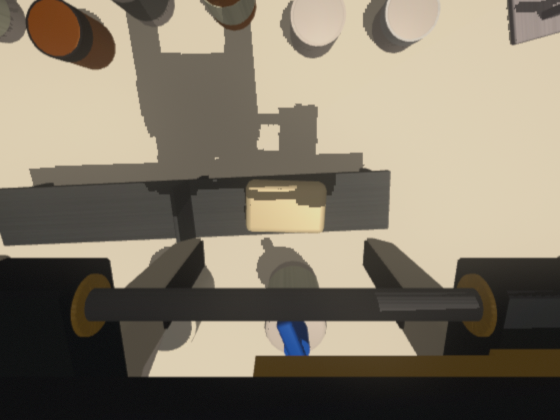

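The wrist view shows the soap at (246–326, 180–233), square to the gripper and centred near (286,206), about 2 mm from the prediction. I'll descend and grip its long side.

>>> {"api": "step_arm", "payload": {"moves": [{"gripper":1,"translation":[0.005,0.01,0.35],"twist":[0,0,0]},{"gripper":1,"translation":[0.005,0.01,0.7],"twist":[0,0,0]},{"gripper":1,"translation":[0.005,0.01,0.85],"twist":[0,0,0]},{"gripper":1,"translation":[0.005,0.01,0.85],"twist":[0,0,0]},{"gripper":0.6,"translation":[0.005,0.01,0.85],"twist":[0,0,0]},{"gripper":0.6,"translation":[0.005,0.01,0.85],"twist":[0,0,0]},{"gripper":0.6,"translation":[0.005,0.01,0.85],"twist":[0,0,0]},{"gripper":0.6,"translation":[0.005,0.01,0.85],"twist":[0,0,0]}], "grip_force": 20}}

```text
clock: 2.82
tool_pos: [0.6423, 0.0839, 0.0782]
tcp_rot: [0.002, 0.03, 1.0, 0.0]
force: [-1.4, 0.8, 5.6]
opening: 0.802
finger_force: 19.9
```

>>> {"api": "step_arm", "payload": {"moves": [{"gripper":0.6,"translation":[0,0,-0.3],"twist":[0,0,0]},{"gripper":0.6,"translation":[0,0,-0.6],"twist":[0,0,0]},{"gripper":0.6,"translation":[0,0,-0.9],"twist":[0,0,0]}]}}

```text
clock: 3.2
tool_pos: [0.641, 0.0838, 0.2127]
tcp_rot: [-0.0, 0.03, 1.0, 0.0]
force: [0.7, -0.0, -0.9]
opening: 0.807
finger_force: 19.9
```

```bash
cat >> lib.py <<'E'
D=np.array([.439,-.3645,.040]); c,s_=np.cos(.093),np.sin(.093)
UX=np.array([np.cos(.35)*c,np.cos(.35)*s_,np.sin(.35)]); UN=np.array([-np.sin(.35)*c,-np.sin(.35)*s_,np.cos(.35)])
E
python3 -c "
from lib import *
s=read_state();print(s['clock'],s['tool_pos'],s['opening'])
h=D-.005*UX+.1*UN; print(h)
go(h,np.pi/2+.093,-.35); go(D-.005*UX+.0095*UN,np.pi/2+.093,-.35)"
```

```text
3.2 [0.641  0.0838 0.2127] 0.807102180610749
[ 0.4002 -0.3681  0.1322]
T [ 1.421 -3.104  0.536] W [-0.0043 -0.0556 -0.0242] rows>= 8.3
T [ 1.216 -3.073  1.103] W [-0.0043 -0.0556 -0.0242] rows>= 8.4
```

>>> {"api": "step_arm", "payload": {"moves": [{"gripper":0.6,"translation":[0.4,-1,0],"twist":[0,0,0]},{"gripper":0.6,"translation":[0.4,-1,0],"twist":[0,0,0]},{"gripper":0.6,"translation":[0.4,-1,0],"twist":[0,0,0]}]}}

```text
clock: 3.58
tool_pos: [0.571, -0.0645, 0.2117]
tcp_rot: [0.0, 0.031, 1.0, -0.0]
force: [0.4, 0.7, -1.6]
opening: 0.806
finger_force: 19.9
```

>>> {"api": "step_arm", "payload": {"moves": [{"gripper":0.6,"translation":[0.4,-1,0],"twist":[0,0,0]},{"gripper":0.6,"translation":[0.4,-1,0],"twist":[0,0,0]},{"gripper":0.6,"translation":[0.4,-1,0],"twist":[0,0,0]}]}}

```text
clock: 3.95
tool_pos: [0.502, -0.2108, 0.2115]
tcp_rot: [0.0, 0.031, 1.0, -0.0]
force: [-0.3, 0.2, -0.2]
opening: 0.806
finger_force: 19.9
```

>>> {"api": "step_arm", "payload": {"moves": [{"gripper":0.6,"translation":[0.6,-1,0],"twist":[-0.004,-0.056,-0.024]},{"gripper":0.6,"translation":[0.6,-1,0.2],"twist":[-0.004,-0.056,-0.024]},{"gripper":0.6,"translation":[0.6,-1,0.4],"twist":[-0.004,-0.056,-0.024]},{"gripper":0.6,"translation":[0.6,-1,0.4],"twist":[-0.004,-0.056,-0.024]}]}}

```text
clock: 4.45
tool_pos: [0.4018, -0.354, 0.1503]
tcp_rot: [0.175, -0.044, 0.983, 0.007]
force: [-0.3, -0.1, -1.1]
opening: 0.809
finger_force: 19.9
```

```bash
python3 -c "
from lib import *
s=read_state();print(s['clock'],s['tool_pos'],s['opening'],s['joint_pos'])
go(D-.005*UX+.0095*UN,np.pi/2+.093,-.35)
a=np.vstack([snapshot('wrist')[::1]]);cv2.imwrite('pics/w2.png',a)
C=cam('wrist');print(proj(C,[D+x*UX+y*np.array([-s_,c,0]) for x,y in((-.04,-.052),(-.04,.052),(.04,.052),(.04,-.052))]))
"
```

```text
4.45 [ 0.4018 -0.354   0.1503] 0.8087665289262872 [-1.1688  0.1795  1.8795  0.3993  1.0054 -3.0313]
T [ 0.061 -0.091  0.71 ] W [-0.0005  0.0005 -0.0006] rows>= 1.7
[[213.3195 162.5704]
 [326.4563 162.2617]
 [323.8326 244.1004]
 [218.2377 244.2615]]
```

View pics/w2.png

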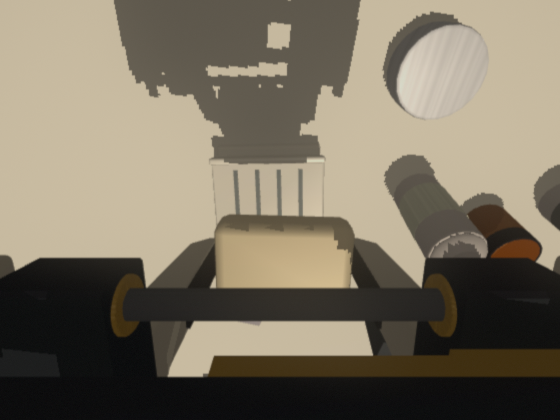

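The dish edges appear at (211–325, 159) at the lip, matching the prediction within about 2 px. Lowering the soap along the plate normal.

>>> {"api": "step_arm", "payload": {"moves": [{"gripper":0.6,"translation":[0.06,-0.09,0.3],"twist":[0,0,0]},{"gripper":0.6,"translation":[0.06,-0.09,0.55],"twist":[0,0,0]},{"gripper":0.6,"translation":[0.06,-0.09,0.65],"twist":[0,0,0]},{"gripper":0.6,"translation":[0.06,-0.09,0.68],"twist":[0,0,0]},{"gripper":0.6,"translation":[0.06,-0.09,0.7],"twist":[0,0,0]},{"gripper":0.6,"translation":[0.06,-0.09,0.7],"twist":[0,0,0]}]}}

```text
clock: 5.25
tool_pos: [0.4339, -0.3643, 0.0506]
tcp_rot: [0.176, -0.046, 0.983, 0.006]
force: [-0.5, 0.1, -1.0]
opening: 0.809
finger_force: 19.9
```

```bash
python3 -c "
from lib import *
s=read_state();print(s['force'],s['tool_pos'])
go(D-.005*UX+.0075*UN,np.pi/2+.093,-.35)"
```

```text
[-0.4888  0.0903 -1.0051] [ 0.4339 -0.3643  0.0506]
T [ 0.026 -0.004  0.028] W [-0.0006  0.0005  0.0001] rows>= 0.1
```

Step down slowly until contact.

>>> {"api": "step_arm", "payload": {"moves": [{"gripper":0.6,"translation":[0.01,0,0.01],"twist":[0,0,0]},{"gripper":0.6,"translation":[0.01,0,0.02],"twist":[0,0,0]},{"gripper":0.6,"translation":[0.01,0,0.028],"twist":[0,0,0]},{"gripper":0.6,"translation":[0.01,0,0.028],"twist":[0,0,0]}]}}

```text
clock: 5.75
tool_pos: [0.4334, -0.3644, 0.047]
tcp_rot: [0.176, -0.046, 0.983, 0.006]
force: [-9.8, 3.3, 15.8]
opening: 0.805
finger_force: 20.0
```

>>> {"api": "step_arm", "payload": {"moves": [{"gripper":0.9,"translation":[0,0,-0.01],"twist":[0,0,0]},{"gripper":1,"translation":[0,0,-0.01],"twist":[0,0,0]},{"gripper":1,"translation":[0,0,-0.01],"twist":[0,0,0]},{"gripper":1,"translation":[0,0,-0.15],"twist":[0,0,0]},{"gripper":1,"translation":[0,0,-0.5],"twist":[0,0,0]},{"gripper":1,"translation":[0,0,-0.8],"twist":[0,0,0]},{"gripper":1,"translation":[0,0,-0.8],"twist":[0,0,0]}]}}

```text
clock: 6.62
tool_pos: [0.3926, -0.3698, 0.161]
tcp_rot: [0.176, -0.045, 0.983, 0.004]
force: [-0.7, -0.2, -0.6]
opening: 1.002
finger_force: 0.0
```

Run:
```python
from lib import *
s=read_state();print(s['clock'],s['tool_pos'],s['opening'])
C=cam('wrist');im=snapshot('wrist');cv2.imwrite('pics/w3.png',im)
t=snapshot('top');cv2.imwrite('pics/top2.png',t)
# razor: dark blob right of dish region in top image
g=t.max(2); m=np.zeros_like(g); m[140:230,410:490]=(g[140:230,410:490]<45)
c=max(cv2.findContours(m,0,2)[0],key=cv2.contourArea)
w=ray(cam('top'),c[:,0],.010)[:,:2]; r=cv2.minAreaRect((w*1000).astype(np.float32)); print(r)
b=t[150:330,360:500]; a=cv2.resize(b,None,fx=3,fy=3)
cv2.imwrite('pics/z3.png',np.hstack([a,cv2.resize(im[90:390,150:400],(450,540))])[:,:800])
```

```text
6.625 [ 0.3926 -0.3698  0.161 ] 1.002408977493797
((607.2742919921875, -373.69390869140625), (37.50395202636719, 124.23260498046875), 82.41851806640625)
```

View pics/z3.png

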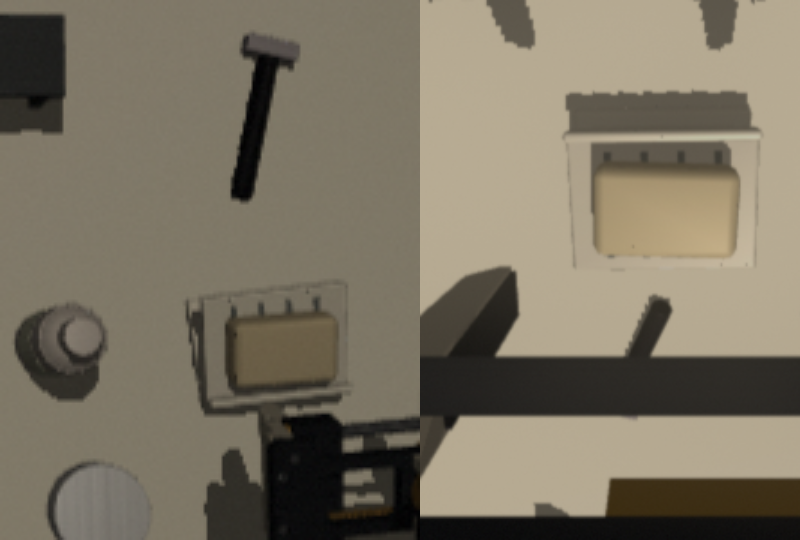

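The soap lies flat on the dish, long side parallel to the lip, clear of both sides. The razor is unmoved (top view tail near (441,216), neck near (449,169)). Now hover over the razor.

```bash
python3 -c "
from lib import *
go((.613,-.372,.2),np.radians(76.6))
go((.50,-.37,.2),np.radians(76.6))"
```

```text
T [-1.47  -0.166  0.24 ] W [0.0088 0.0557 0.0513] rows>= 3.6
T [-0.767 -0.084 -0.019] W [0.0088 0.0557 0.0513] rows>= 2.6
```

>>> {"api": "step_arm", "payload": {"moves": [{"gripper":1,"translation":[-0.77,-0.08,-0.02],"twist":[0.009,0.056,0.051]},{"gripper":1,"translation":[-0.77,-0.08,-0.02],"twist":[0.009,0.056,0.051]},{"gripper":1,"translation":[-0.77,-0.08,-0.02],"twist":[0.009,0.056,0.051]},{"gripper":1,"translation":[-0.77,-0.08,-0.02],"twist":[0.009,0.056,0.051]}]}}

```text
clock: 7.22
tool_pos: [0.5038, -0.368, 0.1988]
tcp_rot: [-0.002, 0.115, 0.993, -0.0]
force: [0.1, 0.2, -0.4]
opening: 0.999
finger_force: 0.0
```

>>> {"api": "step_arm", "payload": {"moves": [{"gripper":1,"translation":[-0.74,0.16,0],"twist":[0,0,0]},{"gripper":1,"translation":[-0.74,0.16,0],"twist":[0,0,0]},{"gripper":1,"translation":[-0.74,0.16,0],"twist":[0,0,0]},{"gripper":1,"translation":[-0.74,0.16,0],"twist":[0,0,0]}]}}

```text
clock: 7.72
tool_pos: [0.6131, -0.3706, 0.1975]
tcp_rot: [-0.003, 0.115, 0.993, 0.0]
force: [0.1, 0.8, 0.9]
opening: 1.001
finger_force: 0.0
```

Run:
```python
from lib import *
C=cam('wrist');im=snapshot('wrist');cv2.imwrite('pics/w4.png',im)
s=read_state();print(s['clock'],s['tool_pos'])
p=proj(C,[[.5494,-.3566,.008],[.614,-.372,.008],[.66,-.383,.012]]);print(p)
g=im.max(2); m=(g<60).astype(np.uint8); m[:, :235]=0; m[:,330:]=0; m[258:]=0
c=max(cv2.findContours(m,0,2)[0],key=cv2.contourArea)[:,0]
w=ray(C,c,.010)[:,:2]; print(cv2.minAreaRect((w*1000).astype(np.float32)),c.min(0),c.max(0))
go((.613,-.372,.005),np.radians(76.6))
```

```text
7.775 [ 0.6127 -0.3711  0.1985]
[[282.2983 136.0711]
 [282.0889 193.3608]
 [281.9061 232.1698]]
((599.520751953125, -368.229736328125), (14.997659683227539, 107.58130645751953), 76.5172348022461) [276 134] [289 225]
T [-0.009 -0.005  1.29 ] W [-0.0001 -0.0008  0.0004] rows>= 3.1
```

View pics/w4.png

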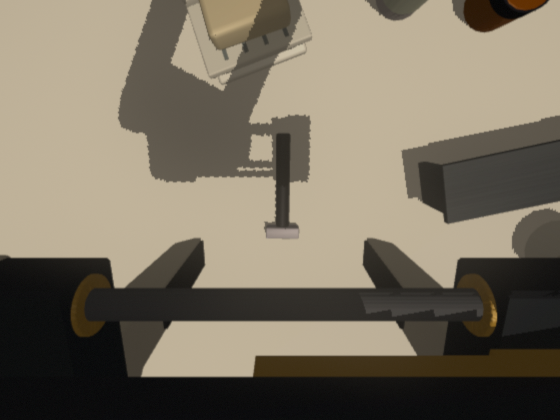

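The razor handle runs from (282,134) to (282,225), exactly in line with the gripper, and its balance point is under the TCP. Descend and grip.

>>> {"api": "step_arm", "payload": {"moves": [{"gripper":0.5,"translation":[0,0,0.4],"twist":[0,0,0]},{"gripper":0.5,"translation":[0,0,0.7],"twist":[0,0,0]},{"gripper":0.5,"translation":[0,0,0.9],"twist":[0,0,0]},{"gripper":0.5,"translation":[0,0,0.9],"twist":[0,0,0]}], "grip_force": 20}}

```text
clock: 8.28
tool_pos: [0.6105, -0.3707, 0.0625]
tcp_rot: [-0.004, 0.116, 0.993, 0.001]
force: [0.5, -0.3, 0.4]
opening: 0.619
finger_force: 0.0
```

>>> {"api": "step_arm", "payload": {"moves": [{"gripper":0.5,"translation":[0,0,0.25],"twist":[0,0,0]},{"gripper":0.5,"translation":[0,0,0.38],"twist":[0,0,0]},{"gripper":0.5,"translation":[0,0,0.38],"twist":[0,0,0]},{"gripper":0,"translation":[0,0,0.38],"twist":[0,0,0]},{"gripper":0,"translation":[0,0,0.38],"twist":[0,0,0]},{"gripper":0,"translation":[0,0,0.38],"twist":[0,0,0]},{"gripper":0,"translation":[0,0,0.38],"twist":[0,0,0]},{"gripper":0,"translation":[0,0,0.38],"twist":[0,0,0]}]}}

```text
clock: 9.28
tool_pos: [0.6137, -0.372, 0.0089]
tcp_rot: [-0.001, 0.116, 0.993, -0.001]
force: [-1.2, 0.3, 3.6]
opening: 0.159
finger_force: 20.1
```

The opening reads under 16 mm, so the pads are holding the handle above its centre. I'll reopen, go 5 mm lower and regrip.

>>> {"api": "step_arm", "payload": {"moves": [{"gripper":0.35,"translation":[0,0,0],"twist":[0,0,0]},{"gripper":0.35,"translation":[0,0,0],"twist":[0,0,0]},{"gripper":0.35,"translation":[0,0,0.035],"twist":[0,0,0]},{"gripper":0.35,"translation":[0,0,0.035],"twist":[0,0,0]},{"gripper":0,"translation":[0,0,0.035],"twist":[0,0,0]},{"gripper":0,"translation":[0,0,0.035],"twist":[0,0,0]},{"gripper":0,"translation":[0,0,0.035],"twist":[0,0,0]},{"gripper":0,"translation":[0,0,0.035],"twist":[0,0,0]}]}}

```text
clock: 10.28
tool_pos: [0.6134, -0.3718, 0.003]
tcp_rot: [-0.001, 0.116, 0.993, -0.001]
force: [-0.6, -0.3, -0.6]
opening: 0.164
finger_force: 20.0
```

>>> {"api": "step_arm", "payload": {"moves": [{"gripper":0,"translation":[0,0,-0.2],"twist":[0,0,0]},{"gripper":0,"translation":[0,0,-0.6],"twist":[0,0,0]},{"gripper":0,"translation":[0,0,-1],"twist":[0,0,0]},{"gripper":0,"translation":[0,0,-1],"twist":[0,0,0]}]}}

```text
clock: 10.78
tool_pos: [0.6167, -0.3739, 0.1604]
tcp_rot: [0.004, 0.116, 0.993, -0.004]
force: [-0.4, 0.1, -0.6]
opening: 0.162
finger_force: 20.0
```

>>> {"api": "step_arm", "payload": {"moves": [{"gripper":0,"translation":[0.15,0.3,-0.2],"twist":[0,0,0]},{"gripper":0,"translation":[0.3,0.6,-0.3],"twist":[0,0,0]},{"gripper":0,"translation":[0.45,0.9,-0.3],"twist":[0,0,0]}]}}

```text
clock: 11.15
tool_pos: [0.579, -0.2235, 0.1983]
tcp_rot: [-0.0, 0.116, 0.993, -0.001]
force: [0.3, 0.7, 0.3]
opening: 0.163
finger_force: 20.0
```

Run:
```python
from lib import *
s=read_state();print(s['clock'],s['tool_pos'],s['opening'])
im=snapshot('wrist');cv2.imwrite('pics/w5.png',im)
go((.444,.3595,.15),np.radians(102))
```

```text
11.15 [ 0.579  -0.2235  0.1983] 0.16275092051777185
T [1.733 3.538 0.337] W [ 0.0006 -0.0007 -0.0698] rows>= 9.5
```

View pics/w5.png

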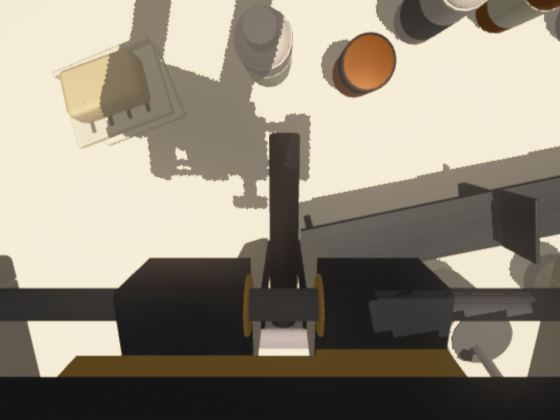

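The razor is held straight in the fingers, tail at (285,135). Carrying it over to the stand.

>>> {"api": "step_arm", "payload": {"moves": [{"gripper":0,"translation":[0.15,0.3,0],"twist":[0,0,0]},{"gripper":0,"translation":[0.3,0.6,0],"twist":[0,0,0]},{"gripper":0,"translation":[0.43,0.88,0],"twist":[0,0,0]}]}}

```text
clock: 11.58
tool_pos: [0.5456, -0.0798, 0.1967]
tcp_rot: [-0.002, 0.116, 0.993, -0.0]
force: [0.6, -0.3, -0.7]
opening: 0.165
finger_force: 20.0
```

>>> {"api": "step_arm", "payload": {"moves": [{"gripper":0,"translation":[0.15,0.3,0],"twist":[0,0,0]},{"gripper":0,"translation":[0.3,0.6,0],"twist":[0,0,0]},{"gripper":0,"translation":[0.43,0.88,0],"twist":[0,0,0]}]}}

```text
clock: 11.95
tool_pos: [0.5131, 0.0634, 0.1968]
tcp_rot: [-0.002, 0.116, 0.993, -0.001]
force: [0.4, 0.5, 0.3]
opening: 0.167
finger_force: 20.0
```

>>> {"api": "step_arm", "payload": {"moves": [{"gripper":0,"translation":[0.15,0.3,0],"twist":[0,0,0]},{"gripper":0,"translation":[0.3,0.6,0],"twist":[0,0,0]},{"gripper":0,"translation":[0.43,0.88,0],"twist":[0,0,0]}]}}

```text
clock: 12.32
tool_pos: [0.4807, 0.2066, 0.1967]
tcp_rot: [-0.002, 0.116, 0.993, -0.001]
force: [1.6, 0.5, -0.4]
opening: 0.164
finger_force: 20.0
```

>>> {"api": "step_arm", "payload": {"moves": [{"gripper":0,"translation":[0.15,0.3,0],"twist":[0,0,-0.025]},{"gripper":0,"translation":[0.3,0.6,0.1],"twist":[0,0,-0.05]},{"gripper":0,"translation":[0.43,0.88,0.2],"twist":[0,0,-0.07]},{"gripper":0,"translation":[0.43,0.88,0.2],"twist":[0,0,-0.07]},{"gripper":0,"translation":[0.43,0.88,0.2],"twist":[0,0,-0.07]}]}}

```text
clock: 12.95
tool_pos: [0.449, 0.3479, 0.1668]
tcp_rot: [-0.002, -0.104, 0.995, -0.001]
force: [-0.0, -0.4, 0.0]
opening: 0.169
finger_force: 20.0
```

Run:
```python
from lib import *
s=read_state();print(s['clock'],s['tool_pos'],s['opening'])
C=cam('wrist')
im=snapshot('wrist');t=snapshot('top');sd=snapshot('side')
u=np.array([np.cos(.209),np.sin(.209),0]);v=np.array([-u[1],u[0],0]);o=np.array([.444,.3595,0])
for X in[(a,b,z) for a in(-.034,.026) for b,z in((-.021,.071),(.021,.071),(0,.05))]:
    q=proj(C,o+X[0]*u+X[1]*v+[0,0,X[2]])[0];cv2.circle(im,tuple(q.astype(int)),2,(0,0,255),-1)
for sx in(-1,1):
  for sy in(-1,1):
    q=proj(C,o+.05*sx*u+.035*sy*v+[0,0,.008])[0];cv2.circle(im,tuple(q.astype(int)),2,(255,0,0),-1)
cv2.imwrite('pics/w6.png',np.hstack([im[0:400,150:450],cv2.resize(t[170:330,60:220],(400,400))]))
go((.444,.3595,.0563),np.radians(102))
```

```text
12.95 [0.449  0.3479 0.1668] 0.16883412395169764
T [0.021 0.088 0.744] W [-0.0001 -0.0003 -0.0006] rows>= 1.8
```

View pics/w6.png

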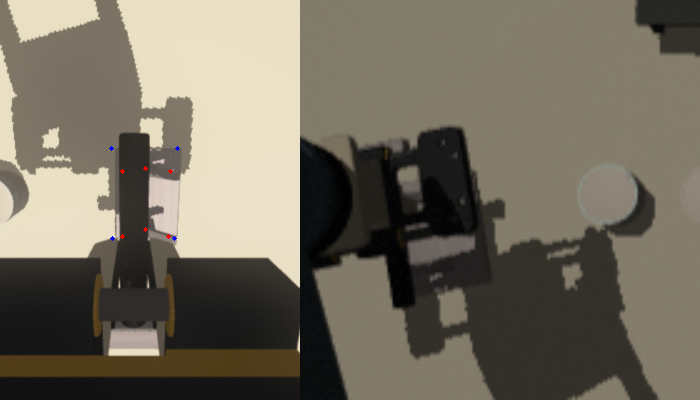

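In the wrist view the stand's base right edge is near column 180 of the crop, while my estimate puts it at about 176. The stand may be a few mm further in +y, so I'll fit it numerically before lowering.

Run:
```python
from lib import *
from scipy.ndimage import map_coordinates
from scipy.optimize import differential_evolution as de
t=cv2.GaussianBlur(cv2.imread('pics/top0.png').astype(float),(0,0),.8)
C=cam('top')
gx,gy=[np.abs(cv2.Sobel(t,cv2.CV_64F,a,1-a)).max(2) for a in(1,0)]; G=np.hypot(gx,gy)
s=np.linspace(-1,1,60); one=np.ones(60)
def edges(p,hx,hy,z):
    x,y,a=p;u=np.array([np.cos(a),np.sin(a)]);v=np.array([-u[1],u[0]])
    L=np.concatenate([np.c_[hx*s,hy*one],np.c_[hx*s,-hy*one],np.c_[hx*one,hy*s],np.c_[-hx*one,hy*s]])
    return np.c_[np.array([x,y])+L[:,:1]*u+L[:,1:]*v,z*np.ones(240)]
def cost(p,hx=.05,hy=.035,z=.008):
    q=proj(C,edges(p,hx,hy,z)); return -np.minimum(map_coordinates(G,[q[:,1],q[:,0]],order=1),80).mean()
r=de(cost,[(.43,.46),(.345,.375),(.1,.3)],seed=1); print("cradle",r.x,r.fun,cost((.444,.3595,.209)))
r=de(lambda p:cost(p,.03,.2,.07),[(.63,.66),(-.03,.005),(-.1,.1)],seed=1); print("ledge",r.x,r.fun)
C=cam('wrist');im=snapshot('wrist');cv2.imwrite('pics/w6raw.png',im)
for row in(175,200,225): print(row,im[row,290:350].max(1))
u=np.array([np.cos(.209),np.sin(.209),0]);v=np.array([-u[1],u[0],0]);o=np.array([.444,.3595,0])
print(proj(C,[o+.05*u+.035*v+[0,0,.008],o-.05*u+.035*v+[0,0,.008]]))
```

```text
cradle [0.4454 0.363  0.2181] -69.06575117542238 -61.03124434350231
ledge [ 0.6438 -0.0135 -0.0146] -75.71229274360645
175 [ 49  49  49  50  47  49  48  50  68 119 167 164 158 156 154 144 128 122
 114 136 125 119 100  97  95  95  96  95  96  96  97  96  97  98  98  97
  98  99  98 104 146 226 231 233 234 234 234 233 234 234 234 234 234 234
 234 234 234 234 234 234]
200 [ 50  51  51  51  50  50  50  59 120 216 220 218 215 215 218 221 221 220
 220 219 218 219 220 220 221 221 222 223 223 223 221 220 220 223 223 223
 222 223 210 194 230 233 234 234 234 234 234 234 234 234 234 234 234 234
 234 234 234 234 234 234]
225 [ 48  49  48  49  48  49  50  54  68  86  87  87  88  88  96 142 217 222
 221 218 219 220 220 220 221 223 224 223 223 222 221 221 222 222 222 223
 222 197 196 231 233 233 233 233 233 234 234 233 234 234 234 233 234 234
 234 234 234 234 234 234]
[[325.12   237.0639]
 [328.1845 147.1638]]
```

```bash
python3 -c "
from lib import *
go((.445,.3625,.058),np.radians(102.3))"
```

```text
T [0.01  0.106 0.733] W [-0.0001 -0.0003 -0.0014] rows>= 1.8
```

>>> {"api": "step_arm", "payload": {"moves": [{"gripper":0,"translation":[0.01,0.106,0.1],"twist":[0,0,-0.001]},{"gripper":0,"translation":[0.01,0.106,0.35],"twist":[0,0,-0.001]},{"gripper":0,"translation":[0.01,0.106,0.55],"twist":[0,0,-0.001]},{"gripper":0,"translation":[0.01,0.106,0.65],"twist":[0,0,-0.001]},{"gripper":0,"translation":[0.01,0.106,0.7],"twist":[0,0,-0.001]},{"gripper":0,"translation":[0.01,0.106,0.73],"twist":[0,0,-0.001]},{"gripper":0,"translation":[0.01,0.106,0.73],"twist":[0,0,-0.001]}]}}

```text
clock: 14.02
tool_pos: [0.4448, 0.3638, 0.0586]
tcp_rot: [-0.001, -0.107, 0.994, -0.0]
force: [-0.5, -0.3, 0.5]
opening: 0.166
finger_force: 20.0
```

>>> {"api": "step_arm", "payload": {"moves": [{"gripper":0,"translation":[0,0,0.01],"twist":[0,0,0]},{"gripper":0,"translation":[0,0,0.02],"twist":[0,0,0]},{"gripper":0,"translation":[0,0,0.02],"twist":[0,0,0]}]}}

```text
clock: 14.4
tool_pos: [0.4454, 0.3632, 0.0571]
tcp_rot: [0.0, -0.107, 0.994, -0.001]
force: [-1.1, -4.9, 10.3]
opening: 0.162
finger_force: 20.0
```

>>> {"api": "step_arm", "payload": {"moves": [{"gripper":0.6,"translation":[0,0,0],"twist":[0,0,0]},{"gripper":0.6,"translation":[0,0,0],"twist":[0,0,0]},{"gripper":0.6,"translation":[0,0,0],"twist":[0,0,0]},{"gripper":0.6,"translation":[0,0,-0.2],"twist":[0,0,0]},{"gripper":0.7,"translation":[0,0,-0.6],"twist":[0,0,0]},{"gripper":1,"translation":[0,0,-1],"twist":[0,0,0]},{"gripper":1,"translation":[0,0,-1],"twist":[0,0,0]}]}}

```text
clock: 15.28
tool_pos: [0.4474, 0.3655, 0.2107]
tcp_rot: [0.004, -0.107, 0.994, 0.002]
force: [-0.0, -0.1, -0.1]
opening: 0.866
finger_force: 0.0
```

Run:
```python
from lib import *
C=cam('wrist');s=read_state();print(s['clock'],s['tool_pos'])
im=snapshot('wrist');t=snapshot('top');cv2.imwrite('pics/w7.png',im);cv2.imwrite('pics/top3.png',t)
g=im.max(2);m=(g<70).astype(np.uint8);m[:100]=0;m[256:]=0;m[:,:230]=0;m[:,340:]=0
n,l,st,ce=cv2.connectedComponentsWithStats(m);print(st[1:][st[1:,4]>150])
# jars/bottle tops by fits in top image
from numpy.linalg import norm
Ct=cam('top');gray=cv2.GaussianBlur(t,(0,0),.8).astype(float)
G=np.hypot(*[np.abs(cv2.Sobel(gray,cv2.CV_64F,a,1-a)).max(2) for a in(1,0)])
from scipy.ndimage import map_coordinates
from scipy.optimize import differential_evolution as de
th=np.linspace(0,2*np.pi,72,endpoint=False)
for n,x,y,z,r in [("b1",.4404,-.2069,.13,.013),("b2",.4434,.0382,.124,.013),("b3",.435,-.0466,.127,.013),("j2",.4717,-.1176,.06,.025),("jL",.4754,.2072,.05,.025),("jR",.4738,.1208,.055,.025)]:
    def f(p):
        q=proj(Ct,np.c_[p[0]+r*np.cos(th),p[1]+r*np.sin(th),0*th+z]);return -np.minimum(map_coordinates(G,[q[:,1],q[:,0]],order=1),90).mean()
    o=de(f,[(x-.008,x+.008),(y-.008,y+.008)],seed=0);print(n,o.x,o.fun)
```

```text
15.275 [0.4474 0.3655 0.2107]
[[ 273  128   17  106 1599]]
b1 [ 0.4412 -0.2111] -84.02406161651761
b2 [0.4445 0.0392] -90.0
b3 [ 0.4332 -0.0461] -81.47992600170112
j2 [ 0.4754 -0.1175] -89.03419704383624
jL [0.4764 0.212 ] -62.47014389112491
jR [0.4735 0.1217] -52.889985290086514
```

View pics/w7.png

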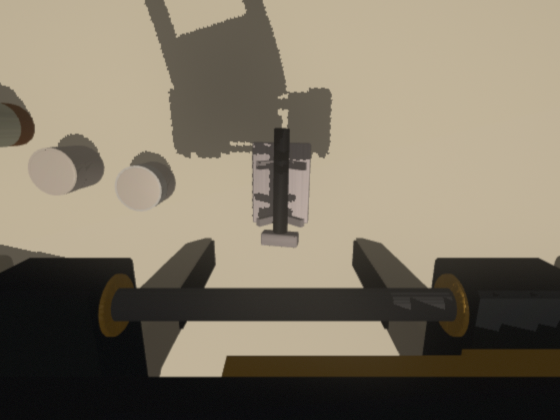

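The razor rests in both forks (handle at (281,130–232), head beyond the far fork). Next, jars: turn the gripper to close across the ledge and hover over the left jar.

```bash
python3 -c "
from lib import *
C=cam('wrist');print(ray(C,[(139,187)],.05),ray(C,[(53,171)],.055))
go((.476,.235,.2),np.radians(102.3-61))"
```

```text
[[0.4662 0.2111 0.05  ]] [[0.4671 0.124  0.055 ]]
T [-0.022 -0.884  0.035] W [-0.0002 -0.0002  0.1694] rows>= 5.7
```

>>> {"api": "step_arm", "payload": {"moves": [{"gripper":1,"translation":[-0.02,-0.3,0.03],"twist":[0,0,0.17]},{"gripper":1,"translation":[-0.02,-0.6,0.03],"twist":[0,0,0.17]},{"gripper":1,"translation":[-0.02,-0.88,0.03],"twist":[0,0,0.17]},{"gripper":1,"translation":[-0.02,-0.88,0.03],"twist":[0,0,0.17]},{"gripper":1,"translation":[-0.02,-0.88,0.03],"twist":[0,0,0.17]},{"gripper":1,"translation":[-0.02,-0.88,0.03],"twist":[0,0,0.17]},{"gripper":1,"translation":[-0.02,-0.88,0.03],"twist":[0,0,0.17]}]}}

```text
clock: 16.25
tool_pos: [0.4744, 0.235, 0.1984]
tcp_rot: [-0.003, 0.414, 0.91, -0.002]
force: [-0.6, 0.6, -0.5]
opening: 1.001
finger_force: 0.0
```

```bash
python3 -c "
from lib import *
s=read_state();print(s['tool_pos'])
go((.476,.21,.2),-.0146)"
```

```text
[0.4744 0.235  0.1984]
T [-0.132 -0.102 -0.011] W [-0.0011 -0.0001  0.1166] rows>= 3.9
```

>>> {"api": "step_arm", "payload": {"moves": [{"gripper":1,"translation":[-0.13,-0.1,-0.01],"twist":[-0.001,0,0.117]},{"gripper":1,"translation":[-0.13,-0.1,-0.01],"twist":[-0.001,0,0.117]},{"gripper":1,"translation":[-0.13,-0.1,-0.01],"twist":[-0.001,0,0.117]},{"gripper":1,"translation":[-0.13,-0.1,-0.01],"twist":[-0.001,0,0.117]},{"gripper":1,"translation":[-0.13,-0.1,-0.01],"twist":[-0.001,0,0.117]},{"gripper":1,"translation":[-0.13,-0.1,-0.01],"twist":[-0.001,0,0.117]}]}}

```text
clock: 17.0
tool_pos: [0.4767, 0.2108, 0.2014]
tcp_rot: [0.0, 0.712, 0.702, 0.001]
force: [-0.0, -0.8, -0.1]
opening: 0.998
finger_force: 0.0
```

```bash
cat >> lib.py <<'E'
from scipy.ndimage import map_coordinates
from scipy.optimize import differential_evolution as de
def fit(n,xy,z,r,w=.012,im=None):
    C=cam(n); im=snapshot(n) if im is None else im
    g=cv2.GaussianBlur(im,(0,0),.8).astype(float)
    G=np.hypot(*[np.abs(cv2.Sobel(g,cv2.CV_64F,a,1-a)).max(2) for a in(1,0)])
    th=np.linspace(0,2*np.pi,72,endpoint=False)
    def f(p):
        q=proj(C,np.c_[p[0]+r*np.cos(th),p[1]+r*np.sin(th),0*th+z]);return -np.minimum(map_coordinates(G,[q[:,1],q[:,0]],order=1),90).mean()
    o=de(f,[(v-w,v+w) for v in xy],seed=0); return o.x,o.fun
E
python3 - <<'E'
from lib import *
s=read_state();print(s['clock'],s['tool_pos'],s['joint_pos'])
im=snapshot('wrist')
for z in(.05,.055): print(z,fit('wrist',(.476,.21),z,.025,im=im))
go((.476,.21,.018),-.0146)
E
```

```text
17.0 [0.4767 0.2108 0.2014] [0.2018 0.2181 1.6316 0.0004 1.2896 0.2152]
0.05 (array([0.4735, 0.2146]), np.float64(-64.76256179958779))
0.055 (array([0.4737, 0.2152]), np.float64(-64.7699579902773))
T [-0.007 -0.008  1.224] W [ 0.0004 -0.0001  0.    ] rows>= 2.9
```

>>> {"api": "step_arm", "payload": {"moves": [{"gripper":1,"translation":[0.01,-0.01,0.35],"twist":[0,0,0]},{"gripper":1,"translation":[0.01,-0.01,0.7],"twist":[0,0,0]},{"gripper":1,"translation":[0.01,-0.01,1],"twist":[0,0,0]}]}}

```text
clock: 17.42
tool_pos: [0.4757, 0.2125, 0.0504]
tcp_rot: [0.001, 0.712, 0.702, 0.001]
force: [-0.1, 0.2, 0.1]
opening: 1.0
finger_force: 0.0
```

>>> {"api": "step_arm", "payload": {"moves": [{"gripper":1,"translation":[0,0,0.21],"twist":[0,0,0]},{"gripper":1,"translation":[0,0,0.21],"twist":[0,0,0]},{"gripper":0.3,"translation":[0,0,0.21],"twist":[0,0,0]},{"gripper":0.3,"translation":[0,0,0.21],"twist":[0,0,0]},{"gripper":0.3,"translation":[0,0,0.21],"twist":[0,0,0]},{"gripper":0.3,"translation":[0,0,0.21],"twist":[0,0,0]},{"gripper":0.3,"translation":[0,0,0.21],"twist":[0,0,0]}], "grip_force": 20}}

```text
clock: 18.3
tool_pos: [0.4763, 0.2126, 0.021]
tcp_rot: [0.001, 0.713, 0.701, 0.002]
force: [-0.1, -1.7, 3.8]
opening: 0.53
finger_force: 20.0
```

>>> {"api": "step_arm", "payload": {"moves": [{"gripper":0.3,"translation":[0,0,0],"twist":[0,0,0]},{"gripper":0.3,"translation":[0,0,-0.1],"twist":[0,0,0]},{"gripper":0.3,"translation":[0,0,-0.5],"twist":[0,0,0]},{"gripper":0.3,"translation":[0,0,-0.9],"twist":[0,0,0]},{"gripper":0.3,"translation":[0,0,-0.9],"twist":[0,0,0]}]}}

```text
clock: 18.92
tool_pos: [0.4794, 0.2132, 0.1615]
tcp_rot: [0.004, 0.713, 0.701, 0.006]
force: [-0.1, 0.5, -1.8]
opening: 0.534
finger_force: 20.0
```

```bash
cat >> lib.py <<'E'
def slot(d,z):
    "world TCP above ledge y=d"
    return np.array([.6443+.0146*d,-.0138+d,z])
E
python3 -c "
from lib import *
s=read_state();print(s['clock'],s['tool_pos'],s['opening'])
go(slot(.161,.16),-.0146);go(slot(.161,.09),-.0146)"
```

```text
18.925 [0.4794 0.2132 0.1615] 0.534422834411513
T [-0.42   1.123  0.025] W [ 0.0023 -0.0006 -0.0005] rows>= 2.9
T [-0.422  1.116  0.491] W [ 0.0023 -0.0006 -0.0005] rows>= 3.1
```

>>> {"api": "step_arm", "payload": {"moves": [{"gripper":0.3,"translation":[-0.2,0.4,0],"twist":[0,0,0]},{"gripper":0.3,"translation":[-0.42,0.8,0],"twist":[0,0,0]},{"gripper":0.3,"translation":[-0.42,1,0],"twist":[0,0,0]},{"gripper":0.3,"translation":[-0.42,1,0],"twist":[0,0,0]},{"gripper":0.3,"translation":[-0.42,1,0],"twist":[0,0,0]}]}}

```text
clock: 19.55
tool_pos: [0.6232, 0.1467, 0.1546]
tcp_rot: [-0.0, 0.714, 0.701, 0.0]
force: [0.2, -0.5, -1.9]
opening: 0.534
finger_force: 20.0
```

```bash
python3 -c "
from lib import *
s=read_state();print(s['clock'],s['tool_pos'],s['opening'])
go(slot(.161,.093),-.0146)"
```

```text
19.55 [0.6232 0.1467 0.1546] 0.5338595600323954
T [0.005 0.157 0.411] W [ 0.     -0.0002 -0.0006] rows>= 1.1
```

>>> {"api": "step_arm", "payload": {"moves": [{"gripper":0.3,"translation":[0.005,0.157,0],"twist":[0,0,0]},{"gripper":0.3,"translation":[0.005,0.157,0.2],"twist":[0,0,0]},{"gripper":0.3,"translation":[0.005,0.157,0.35],"twist":[0,0,0]},{"gripper":0.3,"translation":[0.005,0.157,0.4],"twist":[0,0,0]},{"gripper":0.3,"translation":[0.005,0.157,0.41],"twist":[0,0,0]},{"gripper":0.3,"translation":[0.005,0.157,0.42],"twist":[0,0,0]},{"gripper":0.3,"translation":[0.005,0.157,0.42],"twist":[0,0,0]}]}}

```text
clock: 20.42
tool_pos: [0.6488, 0.1472, 0.0941]
tcp_rot: [0.001, 0.713, 0.701, 0.002]
force: [-0.0, -0.2, -1.9]
opening: 0.534
finger_force: 20.0
```

>>> {"api": "step_arm", "payload": {"moves": [{"gripper":0.3,"translation":[0,0,0.01],"twist":[0,0,0]},{"gripper":0.3,"translation":[0,0,0.02],"twist":[0,0,0]},{"gripper":0.3,"translation":[0,0,0.02],"twist":[0,0,0]}]}}

```text
clock: 20.8
tool_pos: [0.6487, 0.147, 0.091]
tcp_rot: [0.001, 0.714, 0.701, 0.002]
force: [-1.6, -0.5, 4.3]
opening: 0.533
finger_force: 20.0
```

>>> {"api": "step_arm", "payload": {"moves": [{"gripper":1,"translation":[0,0,0],"twist":[0,0,0]},{"gripper":1,"translation":[0,0,0],"twist":[0,0,0]},{"gripper":1,"translation":[0,0,0],"twist":[0,0,0]},{"gripper":1,"translation":[0,0,-0.2],"twist":[0,0,0]},{"gripper":1,"translation":[0,0,-0.5],"twist":[0,0,0]},{"gripper":1,"translation":[0,0,-0.7],"twist":[0,0,0]}]}}

```text
clock: 21.55
tool_pos: [0.6487, 0.147, 0.1972]
tcp_rot: [0.001, 0.713, 0.701, 0.002]
force: [0.6, -0.9, 0.1]
opening: 0.997
finger_force: 0.0
```

>>> {"api": "step_arm", "payload": {"moves": [{"gripper":1,"translation":[-0.05,-0.4,0],"twist":[0,0,0]},{"gripper":1,"translation":[-0.1,-0.75,0],"twist":[0,0,0]},{"gripper":1,"translation":[-0.17,-1,0],"twist":[0,0,0]},{"gripper":1,"translation":[-0.17,-1,0],"twist":[0,0,0]},{"gripper":1,"translation":[-0.17,-1,0],"twist":[0,0,0]}]}}

```text
clock: 22.18
tool_pos: [0.4987, 0.1242, 0.1951]
tcp_rot: [0.001, 0.714, 0.701, 0.002]
force: [-0.1, 0.9, -0.5]
opening: 1.002
finger_force: 0.0
```

Run:
```python
from lib import *
s=read_state();print(s['clock'],s['tool_pos'],s['opening'])
im=snapshot('wrist')
for z in(.05,.055): print(z,fit('wrist',(.474,.121),z,.025,im=im))
go((.474,.1213,.02),-.0146)
```

```text
22.175 [0.4987 0.1242 0.1951] 1.001966671607572
0.05 (array([0.4744, 0.1282]), np.float64(-79.18329830301326))
0.055 (array([0.4726, 0.124 ]), np.float64(-80.56807930709637))
T [-0.024 -0.172  1.165] W [ 0.0008 -0.0002 -0.0006] rows>= 2.8
```

>>> {"api": "step_arm", "payload": {"moves": [{"gripper":1,"translation":[-0.02,-0.17,0.35],"twist":[0,0,0]},{"gripper":1,"translation":[-0.02,-0.17,0.7],"twist":[0,0,0]},{"gripper":1,"translation":[-0.02,-0.17,1],"twist":[0,0,0]}]}}

```text
clock: 22.6
tool_pos: [0.4735, 0.1219, 0.0427]
tcp_rot: [0.001, 0.714, 0.701, 0.002]
force: [1.8, 0.6, 0.3]
opening: 1.0
finger_force: 0.0
```

>>> {"api": "step_arm", "payload": {"moves": [{"gripper":1,"translation":[0,0,0.16],"twist":[0,0,0]},{"gripper":1,"translation":[0,0,0.16],"twist":[0,0,0]},{"gripper":0.3,"translation":[0,0,0.16],"twist":[0,0,0]},{"gripper":0.3,"translation":[0,0,0.16],"twist":[0,0,0]},{"gripper":0.3,"translation":[0,0,0.16],"twist":[0,0,0]},{"gripper":0.3,"translation":[0,0,0.16],"twist":[0,0,0]},{"gripper":0.3,"translation":[0,0,0.16],"twist":[0,0,0]}]}}

```text
clock: 23.48
tool_pos: [0.4731, 0.1219, 0.0209]
tcp_rot: [0.001, 0.714, 0.701, 0.002]
force: [0.4, 0.6, 2.9]
opening: 0.533
finger_force: 20.0
```

>>> {"api": "step_arm", "payload": {"moves": [{"gripper":0.3,"translation":[0,0,0],"twist":[0,0,0]},{"gripper":0.3,"translation":[0,0,-0.1],"twist":[0,0,0]},{"gripper":0.3,"translation":[0,0,-0.5],"twist":[0,0,0]},{"gripper":0.3,"translation":[0,0,-0.9],"twist":[0,0,0]},{"gripper":0.3,"translation":[0,0,-0.9],"twist":[0,0,0]}]}}

```text
clock: 24.1
tool_pos: [0.4755, 0.1219, 0.161]
tcp_rot: [0.004, 0.713, 0.701, 0.006]
force: [0.3, 0.1, -0.6]
opening: 0.532
finger_force: 20.0
```

>>> {"api": "step_arm", "payload": {"moves": [{"gripper":0.3,"translation":[-0.1,0.4,0],"twist":[0,0,0]},{"gripper":0.3,"translation":[-0.23,0.8,0],"twist":[0,0,0]},{"gripper":0.3,"translation":[-0.23,1,0],"twist":[0,0,0]},{"gripper":0.3,"translation":[-0.23,1,0],"twist":[0,0,0]},{"gripper":0.3,"translation":[-0.23,1,0],"twist":[0,0,0]}]}}

```text
clock: 24.72
tool_pos: [0.6198, 0.0847, 0.1546]
tcp_rot: [-0.0, 0.713, 0.701, 0.0]
force: [-0.7, -0.1, -1.4]
opening: 0.534
finger_force: 20.0
```

```bash
python3 -c "
from lib import *
s=read_state();print(s['clock'],s['tool_pos'],s['opening'])
go(slot(.101,.092),-.0146)"
```

```text
24.725 [0.6198 0.0847 0.1546] 0.5337916446641268
T [0.019 0.173 0.418] W [-0.     -0.0002 -0.0005] rows>= 1.1
```

>>> {"api": "step_arm", "payload": {"moves": [{"gripper":0.3,"translation":[0.019,0.162,0],"twist":[0,0,0]},{"gripper":0.3,"translation":[0.019,0.162,0.2],"twist":[0,0,0]},{"gripper":0.3,"translation":[0.019,0.162,0.35],"twist":[0,0,0]},{"gripper":0.3,"translation":[0.019,0.162,0.41],"twist":[0,0,0]},{"gripper":0.3,"translation":[0.019,0.162,0.42],"twist":[0,0,0]},{"gripper":0.3,"translation":[0.019,0.162,0.43],"twist":[0,0,0]},{"gripper":0.3,"translation":[0.019,0.162,0.44],"twist":[0,0,0]},{"gripper":0.3,"translation":[0.019,0.162,0.44],"twist":[0,0,0]}]}}

```text
clock: 25.72
tool_pos: [0.6467, 0.0869, 0.091]
tcp_rot: [0.001, 0.714, 0.701, 0.002]
force: [0.5, -0.4, 1.6]
opening: 0.535
finger_force: 20.0
```

>>> {"api": "step_arm", "payload": {"moves": [{"gripper":1,"translation":[0,0,0],"twist":[0,0,0]},{"gripper":1,"translation":[0,0,0],"twist":[0,0,0]},{"gripper":1,"translation":[0,0,0],"twist":[0,0,0]},{"gripper":1,"translation":[0,0,-0.2],"twist":[0,0,0]},{"gripper":1,"translation":[0,0,-0.5],"twist":[0,0,0]},{"gripper":1,"translation":[0,0,-0.7],"twist":[0,0,0]}]}}

```text
clock: 26.48
tool_pos: [0.6463, 0.0868, 0.1972]
tcp_rot: [0.002, 0.713, 0.701, 0.002]
force: [-0.0, -0.4, 0.2]
opening: 0.999
finger_force: 0.0
```

>>> {"api": "step_arm", "payload": {"moves": [{"gripper":1,"translation":[-0.4,-0.3,0],"twist":[0,0,0]},{"gripper":1,"translation":[-0.7,-0.6,0],"twist":[0,0,0]},{"gripper":1,"translation":[-1,-0.8,0],"twist":[0,0,0]},{"gripper":1,"translation":[-1,-0.9,0],"twist":[0,0,0]},{"gripper":1,"translation":[-1,-0.9,0],"twist":[0,0,0]}]}}

```text
clock: 27.1
tool_pos: [0.5072, -0.0613, 0.1947]
tcp_rot: [0.001, 0.714, 0.7, 0.002]
force: [0.7, 0.8, 0.5]
opening: 0.997
finger_force: 0.0
```

Run:
```python
from lib import *
s=read_state();print(s['clock'],s['tool_pos'],s['opening'])
go((.474,-.1175,.2),-.0146)
```

```text
27.1 [ 0.5072 -0.0613  0.1947] 0.9968933329445409
T [-0.379 -0.214 -0.036] W [ 0.0006 -0.0002 -0.0009] rows>= 1.0
```

>>> {"api": "step_arm", "payload": {"moves": [{"gripper":1,"translation":[-0.38,-0.21,0],"twist":[0,0,0]},{"gripper":1,"translation":[-0.38,-0.21,0],"twist":[0,0,0]},{"gripper":1,"translation":[-0.38,-0.21,0],"twist":[0,0,0]}]}}

```text
clock: 27.48
tool_pos: [0.4764, -0.1168, 0.1943]
tcp_rot: [0.001, 0.714, 0.7, 0.002]
force: [-0.3, 0.7, 0.3]
opening: 1.0
finger_force: 0.0
```

Run:
```python
from lib import *
s=read_state();print(s['clock'],s['tool_pos'])
print(fit('wrist',(.474,-.1175),.06,.025))
print(fit('top',(.434,-.046),.127,.013),fit('top',(.441,-.209),.13,.013))
go((.474,-.1175,.023),-.0146)
```

```text
27.475 [ 0.4764 -0.1168  0.1943]
(array([ 0.4694, -0.1191]), np.float64(-89.93493981800889))
(array([ 0.4362, -0.034 ]), np.float64(-76.38490036144495)) (array([ 0.4403, -0.2089]), np.float64(-90.0))
T [-0.012 -0.02   1.141] W [ 0.0006 -0.0002 -0.0003] rows>= 2.7
```

>>> {"api": "step_arm", "payload": {"moves": [{"gripper":1,"translation":[-0.01,-0.025,0.35],"twist":[0,0,0]},{"gripper":1,"translation":[-0.01,-0.025,0.7],"twist":[0,0,0]},{"gripper":1,"translation":[-0.01,-0.025,1],"twist":[0,0,0]}]}}

```text
clock: 28.0
tool_pos: [0.4726, -0.1172, 0.0426]
tcp_rot: [0.001, 0.713, 0.701, 0.002]
force: [0.7, 0.2, 0.1]
opening: 0.997
finger_force: 0.0
```

>>> {"api": "step_arm", "payload": {"moves": [{"gripper":1,"translation":[0,0,0.14],"twist":[0,0,0]},{"gripper":1,"translation":[0,0,0.14],"twist":[0,0,0]},{"gripper":0.3,"translation":[0,0,0.14],"twist":[0,0,0]},{"gripper":0.3,"translation":[0,0,0.14],"twist":[0,0,0]},{"gripper":0.3,"translation":[0,0,0.14],"twist":[0,0,0]},{"gripper":0.3,"translation":[0,0,0.14],"twist":[0,0,0]},{"gripper":0.3,"translation":[0,0,0.14],"twist":[0,0,0]}]}}

```text
clock: 28.88
tool_pos: [0.4722, -0.1184, 0.0235]
tcp_rot: [0.001, 0.714, 0.701, 0.002]
force: [-0.3, -0.2, 2.6]
opening: 0.534
finger_force: 20.0
```

>>> {"api": "step_arm", "payload": {"moves": [{"gripper":0.3,"translation":[0,0,0],"twist":[0,0,0]},{"gripper":0.3,"translation":[0,0,-0.1],"twist":[0,0,0]},{"gripper":0.3,"translation":[0,0,-0.5],"twist":[0,0,0]},{"gripper":0.3,"translation":[0,0,-1],"twist":[0,0,0]},{"gripper":0.3,"translation":[0,0,-1],"twist":[0,0,0]}]}}

```text
clock: 29.5
tool_pos: [0.4743, -0.1197, 0.1783]
tcp_rot: [0.005, 0.713, 0.701, 0.003]
force: [0.5, 0.2, -1.5]
opening: 0.531
finger_force: 20.0
```

>>> {"api": "step_arm", "payload": {"moves": [{"gripper":0.3,"translation":[0.3,0.3,0],"twist":[0,0,0]},{"gripper":0.3,"translation":[0.6,0.6,0],"twist":[0,0,0]},{"gripper":0.3,"translation":[0.9,0.9,0],"twist":[0,0,0]},{"gripper":0.3,"translation":[0.97,1,0],"twist":[0,0,0]},{"gripper":0.3,"translation":[0.97,1,0],"twist":[0,0,0]},{"gripper":0.3,"translation":[0.97,1,0],"twist":[0,0,0]}]}}

```text
clock: 30.25
tool_pos: [0.6232, 0.0239, 0.173]
tcp_rot: [-0.0, 0.714, 0.701, 0.001]
force: [-0.3, 0.1, -1.5]
opening: 0.539
finger_force: 20.0
```

```bash
python3 -c "
from lib import *
s=read_state();print(s['clock'],s['tool_pos'],s['opening'])
go(slot(.041,.093),-.0146)"
```

```text
30.25 [0.6232 0.0239 0.173 ] 0.5391148532004922
T [0.024 0.144 0.533] W [ 0.0002 -0.0002 -0.0006] rows>= 1.3
```

>>> {"api": "step_arm", "payload": {"moves": [{"gripper":0.3,"translation":[0.022,0.136,0],"twist":[0,0,0]},{"gripper":0.3,"translation":[0.022,0.136,0.25],"twist":[0,0,0]},{"gripper":0.3,"translation":[0.022,0.136,0.45],"twist":[0,0,0]},{"gripper":0.3,"translation":[0.022,0.136,0.51],"twist":[0,0,0]},{"gripper":0.3,"translation":[0.022,0.136,0.525],"twist":[0,0,0]},{"gripper":0.3,"translation":[0.022,0.136,0.535],"twist":[0,0,0]},{"gripper":0.3,"translation":[0.022,0.136,0.545],"twist":[0,0,0]},{"gripper":0.3,"translation":[0.022,0.136,0.545],"twist":[0,0,0]}]}}

```text
clock: 31.25
tool_pos: [0.646, 0.0271, 0.0936]
tcp_rot: [0.002, 0.713, 0.701, 0.002]
force: [-1.3, -1.9, 3.1]
opening: 0.532
finger_force: 20.0
```

>>> {"api": "step_arm", "payload": {"moves": [{"gripper":1,"translation":[0,0,0],"twist":[0,0,0]},{"gripper":1,"translation":[0,0,0],"twist":[0,0,0]},{"gripper":1,"translation":[0,0,0],"twist":[0,0,0]},{"gripper":1,"translation":[0,0,-0.2],"twist":[0,0,0]},{"gripper":1,"translation":[0,0,-0.5],"twist":[0,0,0]},{"gripper":1,"translation":[0,0,-0.9],"twist":[0,0,0]}]}}

```text
clock: 32.0
tool_pos: [0.6437, 0.0272, 0.2268]
tcp_rot: [-0.001, 0.714, 0.701, 0.0]
force: [2.1, -0.5, 0.8]
opening: 1.001
finger_force: 0.0
```

>>> {"api": "step_arm", "payload": {"moves": [{"gripper":1,"translation":[0,-0.4,0],"twist":[0,0,0]},{"gripper":1,"translation":[0.03,-0.8,0],"twist":[0,0,0]},{"gripper":1,"translation":[0.06,-1,0],"twist":[0,0,0]},{"gripper":1,"translation":[0.06,-1,0],"twist":[0,0,0]}]}}

```text
clock: 32.5
tool_pos: [0.4934, 0.0393, 0.2273]
tcp_rot: [0.001, 0.713, 0.701, 0.002]
force: [0.2, -0.2, -0.3]
opening: 1.001
finger_force: 0.0
```

Run:
```python
from lib import *
s=read_state();print(s['clock'],s['tool_pos'],s['opening'])
t=snapshot('top');cv2.imwrite('pics/top4.png',t);cv2.imwrite('pics/w8.png',snapshot('wrist'))
for n,p,z,r in [('b1',(.441,-.209),.13,.013),('b3',(.434,-.046),.127,.013),('b2',(.4445,.039),.124,.013)]: print(n,fit('top',p,z,r,.008,im=t))
for d,z in((.041,.13),(.101,.125),(.161,.125)): print(d,slot(d,0)[:2],fit('top',slot(d,0)[:2],z,.025,.01,im=t))
go((.444,.0387,.19),-.0146)
```

```text
32.5 [0.4934 0.0393 0.2273] 1.0005880049745508
b1 (array([ 0.4393, -0.2062]), np.float64(-87.63360669599712))
b3 (array([ 0.435 , -0.0452]), np.float64(-76.0888332982021))
b2 (array([0.4508, 0.047 ]), np.float64(-39.49930012937222))
0.041 [0.6449 0.0272] (array([0.651 , 0.0299]), np.float64(-49.41532040030258))
0.101 [0.6458 0.0872] (array([0.6421, 0.093 ]), np.float64(-31.039601512273318))
0.161 [0.6467 0.1472] (array([0.6567, 0.1572]), np.float64(-58.60210351448839))
T [-0.006 -0.347  0.247] W [ 0.0008 -0.0001 -0.0006] rows>= 1.0
```

>>> {"api": "step_arm", "payload": {"moves": [{"gripper":1,"translation":[-0.005,-0.34,0],"twist":[0,0,0]},{"gripper":1,"translation":[-0.005,-0.34,0.1],"twist":[0,0,0]},{"gripper":1,"translation":[-0.005,-0.34,0.4],"twist":[0,0,0]},{"gripper":1,"translation":[-0.005,-0.34,0.7],"twist":[0,0,0]},{"gripper":1,"translation":[-0.005,-0.34,1],"twist":[0,0,0]}]}}

```text
clock: 33.22
tool_pos: [0.4465, 0.0388, 0.0747]
tcp_rot: [0.001, 0.714, 0.701, 0.002]
force: [0.4, 0.4, -0.3]
opening: 1.001
finger_force: 0.0
```

>>> {"api": "step_arm", "payload": {"moves": [{"gripper":1,"translation":[0,0,0.12],"twist":[0,0,0]},{"gripper":1,"translation":[0,0,0.12],"twist":[0,0,0]},{"gripper":0.3,"translation":[0,0,0.12],"twist":[0,0,0]},{"gripper":0.3,"translation":[0,0,0.12],"twist":[0,0,0]},{"gripper":0.3,"translation":[0,0,0.12],"twist":[0,0,0]},{"gripper":0.3,"translation":[0,0,0.12],"twist":[0,0,0]},{"gripper":0.3,"translation":[0,0,0.12],"twist":[0,0,0]}]}}

```text
clock: 34.1
tool_pos: [0.4443, 0.0392, 0.0588]
tcp_rot: [0.001, 0.713, 0.701, 0.002]
force: [0.4, -0.4, -2.3]
opening: 0.517
finger_force: 20.1
```

>>> {"api": "step_arm", "payload": {"moves": [{"gripper":0.3,"translation":[0,0,0],"twist":[0,0,0]},{"gripper":0.3,"translation":[0,0,-0.1],"twist":[0,0,0]},{"gripper":0.3,"translation":[0,0,-0.5],"twist":[0,0,0]},{"gripper":0.3,"translation":[0,0,-0.9],"twist":[0,0,0]},{"gripper":0.3,"translation":[0,0,-0.9],"twist":[0,0,0]}]}}

```text
clock: 34.72
tool_pos: [0.4472, 0.0386, 0.1979]
tcp_rot: [0.005, 0.713, 0.701, 0.005]
force: [0.4, -0.3, -2.2]
opening: 0.513
finger_force: 20.0
```

>>> {"api": "step_arm", "payload": {"moves": [{"gripper":0.3,"translation":[-0.3,0.3,0],"twist":[0,0,0]},{"gripper":0.3,"translation":[-0.6,0.6,0],"twist":[0,0,0]},{"gripper":0.3,"translation":[-0.62,0.9,0],"twist":[0,0,0]},{"gripper":0.3,"translation":[-0.62,0.9,0],"twist":[0,0,0]},{"gripper":0.3,"translation":[-0.62,0.9,0],"twist":[0,0,0]}]}}

```text
clock: 35.35
tool_pos: [0.5757, -0.0558, 0.1919]
tcp_rot: [-0.001, 0.713, 0.701, 0.001]
force: [0.3, -0.6, -1.3]
opening: 0.513
finger_force: 20.0
```

```bash
python3 -c "
from lib import *
s=read_state();print(s['clock'],s['tool_pos'],s['opening'])
go(slot(-.041,.13),-.0146)"
```

```text
35.35 [ 0.5757 -0.0558  0.1919] 0.5132080753775033
T [0.014 0.454 0.412] W [-0.0001 -0.0004 -0.0005] rows>= 1.5
```

>>> {"api": "step_arm", "payload": {"moves": [{"gripper":0.3,"translation":[0.014,0.35,0],"twist":[0,0,0]},{"gripper":0.3,"translation":[0.014,0.446,0.1],"twist":[0,0,0]},{"gripper":0.3,"translation":[0.014,0.446,0.3],"twist":[0,0,0]},{"gripper":0.3,"translation":[0.014,0.446,0.4],"twist":[0,0,0]},{"gripper":0.3,"translation":[0.014,0.446,0.415],"twist":[0,0,0]},{"gripper":0.3,"translation":[0.014,0.446,0.425],"twist":[0,0,0]},{"gripper":0.3,"translation":[0.014,0.446,0.432],"twist":[0,0,0]},{"gripper":0.3,"translation":[0.014,0.446,0.432],"twist":[0,0,0]}]}}

```text
clock: 36.35
tool_pos: [0.6448, -0.0556, 0.1301]
tcp_rot: [0.001, 0.714, 0.701, 0.002]
force: [0.1, -0.2, -2.1]
opening: 0.514
finger_force: 20.0
```

>>> {"api": "step_arm", "payload": {"moves": [{"gripper":1,"translation":[0,0,0],"twist":[0,0,0]},{"gripper":1,"translation":[0,0,0],"twist":[0,0,0]},{"gripper":1,"translation":[0,0,0],"twist":[0,0,0]},{"gripper":1,"translation":[0,0,-0.2],"twist":[0,0,0]},{"gripper":1,"translation":[0,0,-0.5],"twist":[0,0,0]},{"gripper":1,"translation":[0,0,-0.7],"twist":[0,0,0]}]}}

```text
clock: 37.1
tool_pos: [0.6447, -0.0557, 0.2368]
tcp_rot: [0.002, 0.713, 0.701, 0.002]
force: [0.9, 0.4, -0.7]
opening: 0.999
finger_force: 0.0
```

>>> {"api": "step_arm", "payload": {"moves": [{"gripper":1,"translation":[0,-0.4,0],"twist":[0,0,0]},{"gripper":1,"translation":[0.03,-0.8,0],"twist":[0,0,0]},{"gripper":1,"translation":[0.06,-1,0],"twist":[0,0,0]},{"gripper":1,"translation":[0.06,-1,0],"twist":[0,0,0]}]}}

```text
clock: 37.6
tool_pos: [0.4929, -0.0434, 0.2346]
tcp_rot: [0.001, 0.714, 0.701, 0.002]
force: [1.0, 0.2, -0.2]
opening: 1.0
finger_force: 0.0
```

Run:
```python
from lib import *
s=read_state();print(s['clock'],s['tool_pos'],s['opening'])
print(fit('wrist',(.434,-.0457),.127,.013,.008))
go((.434,-.0457,.059),-.0146)
```

```text
37.6 [ 0.4929 -0.0434  0.2346] 0.9998418304519728
(array([ 0.4324, -0.0455]), np.float64(-80.7841787656116))
T [-0.02  -0.409  1.169] W [ 0.0009 -0.0001 -0.0006] rows>= 3.0
```

>>> {"api": "step_arm", "payload": {"moves": [{"gripper":1,"translation":[-0.015,-0.38,0],"twist":[0,0,0]},{"gripper":1,"translation":[-0.015,-0.4,0.1],"twist":[0,0,0]},{"gripper":1,"translation":[-0.015,-0.4,0.4],"twist":[0,0,0]},{"gripper":1,"translation":[-0.015,-0.4,0.7],"twist":[0,0,0]},{"gripper":1,"translation":[-0.015,-0.4,1],"twist":[0,0,0]}]}}

```text
clock: 38.28
tool_pos: [0.4369, -0.0454, 0.082]
tcp_rot: [0.002, 0.714, 0.701, 0.002]
force: [0.9, -0.4, -0.3]
opening: 1.0
finger_force: 0.0
```

>>> {"api": "step_arm", "payload": {"moves": [{"gripper":1,"translation":[0,0,0.17],"twist":[0,0,0]},{"gripper":1,"translation":[0,0,0.17],"twist":[0,0,0]},{"gripper":0.3,"translation":[0,0,0.17],"twist":[0,0,0]},{"gripper":0.3,"translation":[0,0,0.17],"twist":[0,0,0]},{"gripper":0.3,"translation":[0,0,0.17],"twist":[0,0,0]},{"gripper":0.3,"translation":[0,0,0.17],"twist":[0,0,0]},{"gripper":0.3,"translation":[0,0,0.17],"twist":[0,0,0]}]}}

```text
clock: 39.15
tool_pos: [0.4348, -0.0448, 0.0584]
tcp_rot: [0.001, 0.713, 0.701, 0.002]
force: [0.1, 0.2, -2.6]
opening: 0.515
finger_force: 20.4
```

>>> {"api": "step_arm", "payload": {"moves": [{"gripper":0.3,"translation":[0,0,0],"twist":[0,0,0]},{"gripper":0.3,"translation":[0,0,-0.1],"twist":[0,0,0]},{"gripper":0.3,"translation":[0,0,-0.5],"twist":[0,0,0]},{"gripper":0.3,"translation":[0,0,-0.9],"twist":[0,0,0]},{"gripper":0.3,"translation":[0,0,-0.9],"twist":[0,0,0]}]}}

```text
clock: 39.78
tool_pos: [0.4373, -0.046, 0.1974]
tcp_rot: [0.005, 0.713, 0.701, 0.004]
force: [-0.2, 0.4, -1.4]
opening: 0.516
finger_force: 20.0
```

>>> {"api": "step_arm", "payload": {"moves": [{"gripper":0.3,"translation":[-0.25,0.3,0],"twist":[0,0,0]},{"gripper":0.3,"translation":[-0.46,0.6,0],"twist":[0,0,0]},{"gripper":0.3,"translation":[-0.46,0.9,0],"twist":[0,0,0]},{"gripper":0.3,"translation":[-0.46,0.95,0],"twist":[0,0,0]},{"gripper":0.3,"translation":[-0.46,0.95,0],"twist":[0,0,0]}]}}

```text
clock: 40.4
tool_pos: [0.5745, -0.1159, 0.1915]
tcp_rot: [-0.001, 0.713, 0.701, 0.001]
force: [-0.0, 0.0, -1.9]
opening: 0.512
finger_force: 20.0
```

```bash
python3 -c "
from lib import *
s=read_state();print(s['clock'],s['tool_pos'],s['opening'])
go(slot(-.101,.129),-.0146)"
```

```text
40.4 [ 0.5745 -0.1159  0.1915] 0.5116051040021414
T [0.015 0.456 0.417] W [-0.0001 -0.0004 -0.0005] rows>= 1.5
```

>>> {"api": "step_arm", "payload": {"moves": [{"gripper":0.3,"translation":[0.01,0.35,0],"twist":[0,0,0]},{"gripper":0.3,"translation":[0.01,0.448,0.1],"twist":[0,0,0]},{"gripper":0.3,"translation":[0.01,0.448,0.3],"twist":[0,0,0]},{"gripper":0.3,"translation":[0.01,0.448,0.41],"twist":[0,0,0]},{"gripper":0.3,"translation":[0.01,0.448,0.425],"twist":[0,0,0]},{"gripper":0.3,"translation":[0.01,0.448,0.435],"twist":[0,0,0]},{"gripper":0.3,"translation":[0.01,0.448,0.442],"twist":[0,0,0]},{"gripper":0.3,"translation":[0.01,0.448,0.442],"twist":[0,0,0]}]}}

```text
clock: 41.4
tool_pos: [0.6434, -0.1163, 0.1282]
tcp_rot: [0.001, 0.714, 0.701, 0.002]
force: [0.1, -0.3, -1.2]
opening: 0.516
finger_force: 20.0
```

>>> {"api": "step_arm", "payload": {"moves": [{"gripper":1,"translation":[0,0,0],"twist":[0,0,0]},{"gripper":1,"translation":[0,0,0],"twist":[0,0,0]},{"gripper":1,"translation":[0,0,0],"twist":[0,0,0]},{"gripper":1,"translation":[0,0,-0.2],"twist":[0,0,0]},{"gripper":1,"translation":[0,0,-0.5],"twist":[0,0,0]},{"gripper":1,"translation":[0,0,-0.7],"twist":[0,0,0]}]}}

```text
clock: 42.15
tool_pos: [0.6432, -0.1165, 0.2348]
tcp_rot: [0.002, 0.713, 0.701, 0.002]
force: [0.6, 0.4, 0.0]
opening: 0.994
finger_force: 0.0
```

>>> {"api": "step_arm", "payload": {"moves": [{"gripper":1,"translation":[-0.2,-0.35,0],"twist":[0,0,0]},{"gripper":1,"translation":[-0.4,-0.7,0],"twist":[0,0,0]},{"gripper":1,"translation":[-0.6,-1,0],"twist":[0,0,0]},{"gripper":1,"translation":[-0.6,-1,0],"twist":[0,0,0]}]}}

```text
clock: 42.65
tool_pos: [0.4887, -0.2051, 0.2324]
tcp_rot: [0.001, 0.715, 0.699, 0.001]
force: [-0.0, -0.1, 0.3]
opening: 1.002
finger_force: 0.0
```

Run:
```python
from lib import *
s=read_state();print(s['clock'],s['tool_pos'],s['opening'])
print(fit('wrist',(.440,-.2075),.13,.013,.008))
go((.44,-.2075,.059),-.0146)
```

```text
42.65 [ 0.4887 -0.2051  0.2324] 1.0015853682849944
(array([ 0.4415, -0.2021]), np.float64(-62.401117400051284))
T [-0.029 -0.341  1.155] W [ 0.0007 -0.0001 -0.001 ] rows>= 2.9
```

>>> {"api": "step_arm", "payload": {"moves": [{"gripper":1,"translation":[-0.02,-0.32,0],"twist":[0,0,0]},{"gripper":1,"translation":[-0.02,-0.335,0.1],"twist":[0,0,0]},{"gripper":1,"translation":[-0.02,-0.335,0.4],"twist":[0,0,0]},{"gripper":1,"translation":[-0.02,-0.335,0.7],"twist":[0,0,0]},{"gripper":1,"translation":[-0.02,-0.335,1],"twist":[0,0,0]}]}}

```text
clock: 43.32
tool_pos: [0.4431, -0.205, 0.08]
tcp_rot: [0.001, 0.713, 0.701, 0.002]
force: [0.7, -0.3, -0.3]
opening: 0.999
finger_force: 0.0
```

>>> {"api": "step_arm", "payload": {"moves": [{"gripper":1,"translation":[0,0,0.15],"twist":[0,0,0]},{"gripper":1,"translation":[0,0,0.15],"twist":[0,0,0]},{"gripper":0.3,"translation":[0,0,0.15],"twist":[0,0,0]},{"gripper":0.3,"translation":[0,0,0.15],"twist":[0,0,0]},{"gripper":0.3,"translation":[0,0,0.15],"twist":[0,0,0]},{"gripper":0.3,"translation":[0,0,0.15],"twist":[0,0,0]},{"gripper":0.3,"translation":[0,0,0.15],"twist":[0,0,0]}]}}

```text
clock: 44.2
tool_pos: [0.4412, -0.2055, 0.0594]
tcp_rot: [0.001, 0.714, 0.701, 0.002]
force: [0.2, -0.1, -1.1]
opening: 0.52
finger_force: 20.0
```

>>> {"api": "step_arm", "payload": {"moves": [{"gripper":0.3,"translation":[0,0,0],"twist":[0,0,0]},{"gripper":0.3,"translation":[0,0,-0.1],"twist":[0,0,0]},{"gripper":0.3,"translation":[0,0,-0.5],"twist":[0,0,0]},{"gripper":0.3,"translation":[0,0,-0.9],"twist":[0,0,0]},{"gripper":0.3,"translation":[0,0,-0.9],"twist":[0,0,0]}]}}

```text
clock: 44.82
tool_pos: [0.4437, -0.2076, 0.1999]
tcp_rot: [0.006, 0.713, 0.701, 0.002]
force: [0.7, 1.2, -1.6]
opening: 0.518
finger_force: 19.9
```

>>> {"api": "step_arm", "payload": {"moves": [{"gripper":0.3,"translation":[0.1,0.3,0],"twist":[0,0,0]},{"gripper":0.3,"translation":[0.21,0.6,0],"twist":[0,0,0]},{"gripper":0.3,"translation":[0.21,0.9,0],"twist":[0,0,0]},{"gripper":0.3,"translation":[0.21,0.95,0],"twist":[0,0,0]},{"gripper":0.3,"translation":[0.21,0.95,0],"twist":[0,0,0]}]}}

```text
clock: 45.45
tool_pos: [0.5831, -0.1762, 0.1933]
tcp_rot: [-0.001, 0.713, 0.701, 0.001]
force: [-0.5, -0.0, -1.8]
opening: 0.515
finger_force: 20.0
```

```bash
python3 -c "
from lib import *
s=read_state();print(s['clock'],s['tool_pos'],s['opening'])
go(slot(-.161,.129),-.0146)"
```

```text
45.45 [ 0.5831 -0.1762  0.1933] 0.5146354905647456
T [0.016 0.392 0.429] W [ 0.0001 -0.0004 -0.0005] rows>= 1.4
```

>>> {"api": "step_arm", "payload": {"moves": [{"gripper":0.3,"translation":[0.01,0.3,0],"twist":[0,0,0]},{"gripper":0.3,"translation":[0.01,0.384,0.1],"twist":[0,0,0]},{"gripper":0.3,"translation":[0.01,0.384,0.3],"twist":[0,0,0]},{"gripper":0.3,"translation":[0.01,0.384,0.41],"twist":[0,0,0]},{"gripper":0.3,"translation":[0.01,0.384,0.425],"twist":[0,0,0]},{"gripper":0.3,"translation":[0.01,0.384,0.435],"twist":[0,0,0]},{"gripper":0.3,"translation":[0.01,0.384,0.445],"twist":[0,0,0]},{"gripper":0.3,"translation":[0.01,0.384,0.445],"twist":[0,0,0]}]}}

```text
clock: 46.45
tool_pos: [0.6422, -0.1765, 0.1292]
tcp_rot: [0.002, 0.713, 0.701, 0.002]
force: [-1.0, 0.6, 1.5]
opening: 0.514
finger_force: 20.0
```

>>> {"api": "step_arm", "payload": {"moves": [{"gripper":1,"translation":[0,0,0],"twist":[0,0,0]},{"gripper":1,"translation":[0,0,0],"twist":[0,0,0]},{"gripper":1,"translation":[0,0,0],"twist":[0,0,0]},{"gripper":1,"translation":[0,0,-0.2],"twist":[0,0,0]},{"gripper":1,"translation":[0,0,-0.5],"twist":[0,0,0]},{"gripper":1,"translation":[0,0,-0.7],"twist":[0,0,0]}]}}

```text
clock: 47.2
tool_pos: [0.642, -0.1765, 0.2354]
tcp_rot: [0.002, 0.713, 0.701, 0.002]
force: [-0.1, 0.4, 0.0]
opening: 0.996
finger_force: 0.0
```

>>> {"api": "step_arm", "payload": {"moves": [{"gripper":1,"translation":[0.3,-0.35,0],"twist":[0,0,0]},{"gripper":1,"translation":[0.6,-0.7,0],"twist":[0,0,0]},{"gripper":1,"translation":[0.9,-1,0],"twist":[0,0,0]},{"gripper":1,"translation":[0.9,-1,0],"twist":[0,0,0]}]}}

```text
clock: 47.7
tool_pos: [0.4913, -0.0361, 0.2332]
tcp_rot: [0.0, 0.713, 0.701, 0.002]
force: [0.2, -0.5, -0.4]
opening: 1.005
finger_force: 0.0
```

>>> {"api": "step_arm", "payload": {"moves": [{"gripper":1,"translation":[0,-0.35,0],"twist":[0,0,0]},{"gripper":1,"translation":[0,-0.7,0],"twist":[0,0,0]},{"gripper":1,"translation":[0,-1,0],"twist":[0,0,0]},{"gripper":1,"translation":[0,-1,0],"twist":[0,0,0]}]}}

```text
clock: 48.2
tool_pos: [0.3425, -0.036, 0.2327]
tcp_rot: [0.001, 0.714, 0.7, 0.002]
force: [0.3, -0.8, -0.4]
opening: 0.998
finger_force: 0.0
```

Run:
```python
from lib import *
s=read_state();print(s['clock'],s['tool_pos'],s['opening'])
t=snapshot('top');cv2.imwrite('pics/top5.png',t);sd=snapshot('side');cv2.imwrite('pics/side5.png',sd)
for d,z,r in((.041,.13,.025),(.101,.125,.025),(.161,.12,.025),(-.041,.194,.013),(-.101,.197,.013),(-.161,.2,.013)): print(d,slot(d,0)[:2],fit('top',slot(d,0)[:2],z,r,.012,im=t))
a=cv2.resize(t[85:295,80:490],(800,410),interpolation=cv2.INTER_CUBIC)
b=cv2.resize(sd[120:400,160:440],(190,190)) 
a=np.clip(255*(a/255.)**.6,0,255).astype(np.uint8);cv2.imwrite('pics/fin1.png',a)
b=cv2.resize(sd[130:330,180:400],(660,600),interpolation=cv2.INTER_CUBIC);cv2.imwrite('pics/fin2.png',b)
```

```text
48.2 [ 0.3425 -0.036   0.2327] 0.9981640345635557
0.041 [0.6449 0.0272] (array([0.6466, 0.0288]), np.float64(-90.0))
0.101 [0.6458 0.0872] (array([0.6476, 0.0878]), np.float64(-72.16307446012271))
0.161 [0.6467 0.1472] (array([0.651 , 0.1445]), np.float64(-78.48384990319839))
-0.041 [ 0.6437 -0.0548] (array([ 0.6441, -0.0545]), np.float64(-89.1221878497836))
-0.101 [ 0.6428 -0.1148] (array([ 0.6468, -0.1174]), np.float64(-86.8829647999626))
-0.161 [ 0.6419 -0.1748] (array([ 0.6299, -0.1628]), np.float64(-73.66727311802526))
```

View pics/fin1.png

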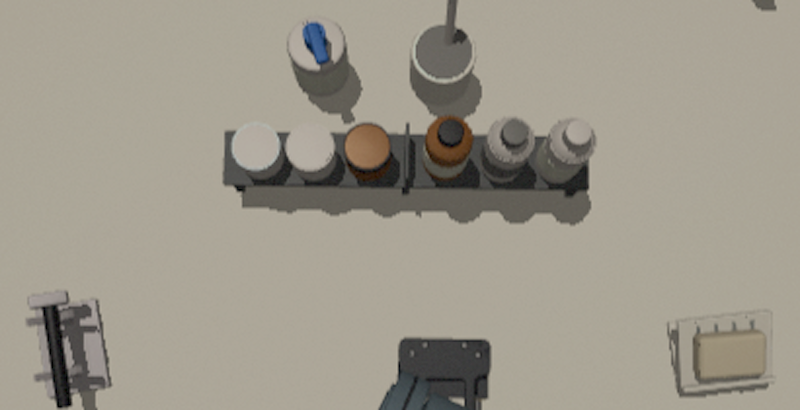

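View pics/fin2.png

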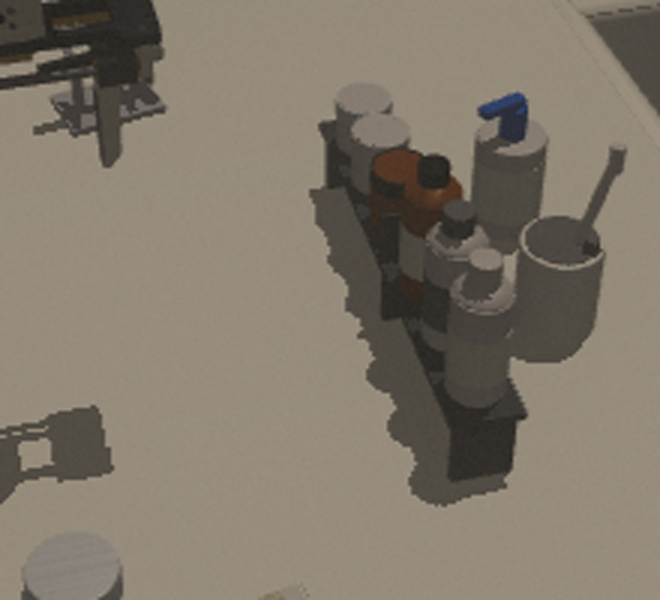

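The top and side views show three jars and three bottles upright in line on their halves. The soap is flat on the dish (695–767, 330–380), the razor is across the stand (50–65, 300–405), and the bystanders look unmoved. One numeric check of the razor's seat, then hand in.

Run:
```python
from lib import *
C=cam('top');t=cv2.imread('pics/top5.png');g=t.max(2)
m=np.zeros_like(g);m[225:300,80:140]=g[225:300,80:140]<40
n,l,st,ce=cv2.connectedComponentsWithStats(m);i=1+st[1:,4].argmax();print(st[i],ce[i])
ys,xs=np.where(l==i);k=np.polyfit(ys,xs,1)
u=np.array([np.cos(.215),np.sin(.215),0]);o=np.array([.445,.3625,.0613])
for a in(-.06,0,.04):
    q=proj(C,o+a*u)[0];print(a,q,"handle col",np.polyval(k,q[1]))
p=(proj(C,o+.05*u),proj(C,o-.068*u));print(p)
```

```text
[101 241  32  53 775] [114.0116 265.0684]
-0.06 [112.9691 290.2562] handle col 115.80211377322941
0 [108.1412 261.8353] handle col 113.78178675184006
0.04 [104.9661 243.1434] handle col 112.45305568336717
(array([[104.1776, 238.5019]]), array([[113.6188, 294.0809]]))
```

Run:
```python
from lib import *
t=cv2.imread('pics/top5.png');g=t.max(2)
for r in range(236,302,5): print(r,g[r,94:136])
```

```text
236 [124 123 109 105 111 107 110 112 116 120 119 116 114 114 113 113 109 109
 108  93  38 122 133 132 134 133 133 132 133 132 133 132 133 131 132 132
 133 131 132 134 133 133]
241 [116 111 114 106 100 100  92  84  72  63  53  46  27  18  17  41  73  72
  81  87  95  91  92  93  91  89  90  87  36  34  42  94 122 122 122  63
  49 131 133 132 133 133]
246 [132 131 131 131 107 101 102  96  13   6  17  30  17   7   6   5  27  75
  72  75  73  67  63  55  37  35  34  35  35  36  34  36  45 120 119 117
  41  51 132 133 133 132]
251 [ 86  70  82  81  93  75  77  84  74   8   7  18  26  15   3   3   8  49
  45  29  31  29  31  34  37  35  38  87  88  88  90  92  91  90  92  93
 105  31  60 132 132 132]
256 [133 132 132 132 130  99 112 106 106  58   3  11  24  22  11   8   4   8
  36  35  36  37  35  36  37  35  35  34  41 114 115 117 119 118 118 117
 114  87  42 132 132 131]
261 [132 131 132 131 132 129 104 108 107 102  50   6  14  23  16   6   3   9
  54 111 110 111  37  37  36  37  36  35  43 113 111 114 115 114 114 116
 115 114  57  48 131 132]
266 [131 132 133 131 133 132 130 107 107 105
[... 663 characters left out ...]
 [132 132 132 132 131 133 132 132 132 129 104 104 105 102  16   6  10  16
  10   7   0   9  46  62  92  90  87  48  51  52  52  51  51  51  61 133
 132 131 132 131 132 132]
291 [131 132 132 133 131 133 132 131 131 131 131 132 132 132 107   7   9  14
  18  11   5   3  24 117 133 132 131 129  52  51  51  50  51  51  59 133
 132 132 132 132 132 131]
296 [130 131 131 131 133 130 130 130 132 130 132 130 132 132 132 131 131 130
 132 132 130 132 130 132 130 132 132 131 128  49  50  52  52  52  51  60
 132 132 132 132 131 132]
301 [131 131 129 131 131 132 131 131 131 130 130 132 131 131 131 132 131 131
 130 132 131 131 132 131 131 132 132 131 131 131 131 132 131 131 131 131
 132 131 132 130 131 132]
```

```bash
python3 -c "
from station import *
print(hand_in())"
```

```text
the job is handed in; nothing more can be done
None
```

I finished the whole job and handed it in at about 48 s on the robot's clock: the soap is flat on its dish along the lip, the razor rests in both forks, and all three bottles and three jars stand upright in single rows on their correct halves of the ledge. The last pictures bear this out, but I have had no verdict.

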